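# Jack up the edge of a telescope mirror board

### The job

Jack up the near edge of the hinged mirror board: of the three metal risers, stand the tallest one that still passes under the yellow-marked lift pad in the jack's saddle cup, then set the jack flat on the table with that riser centred under the pad. Pump the handle fully down once as a trial stroke and let it come fully up again, then push it fully down a second time and finish while still holding it down, with the board raised on the riser. Leave the other two risers and the rest of the table's things where they are, and do not lift the board by hand.

Things in the scene. Friction and masses are not known exactly. Their poses are not given: they have to be found in the camera images.
- jack: Blue lever jack, loose, about 0.75 kg. Origin on its underside below the housing's centre; +x ahead to the saddle. Base plate 80 wide, 10 thick, x = -125 to +110 mm. Grip it by the housing: block 44 (x) x 40 (y) mm at x = 0, up to z = 75 mm. Saddle axis at x = +85; neck between 30 high. Handle hinged at the housing's back (x = -22, z = 50), reaching back over the base.
- pump (a joint): Pump handle, rad: 0 = fully up (29 degrees above level), 0.5 = fully down (level, at its stop). Springs back to 0 when let go; nothing latches, so the board then sinks. Pushing down raises the saddle 56 mm per rad, 28 mm in all. Takes 3 to 5 N at the pad unloaded, 8 to 15 N with the board's load.
- pump_pad (a point): Centre of the top face of the black rubber pad (50 mm long, 36 mm wide, 16 mm thick) at the end of the jack's handle, 102 mm along the handle from its hinge: at jack x = -108, z = 106 mm when up, x = -124, z = 58 mm when down.
- saddle_cup (a point): Centre of the floor of the jack's saddle, a dark steel cup 42 mm inside and 50 mm outside diameter with a lip 4 mm above this floor. 52 mm above the table when the handle is up; rises with the handle. z up.
- riser_short_center (a point): Middle of the short riser: plain aluminium cylinder 36 mm diameter, 24 mm tall, standing on the dark parts board.
- riser_mid_center (a point): Middle of the medium riser: plain aluminium cylinder 36 mm diameter, 38 mm tall, 0.1 kg, standing on the dark parts board.
- riser_tall_center (a point): Middle of the tall riser: plain aluminium cylinder 36 mm diameter, 54 mm tall, standing on the dark parts board.
- board: Dark wooden parts board, fixed, 90 x 270 x 6 mm, on which the three risers stand in a row 85 mm apart, in any order. Origin at the centre of its underside.
- stand: Wooden stand, fixed, carrying the hinged mirror board. Origin on the table straight below the lift point; +x points from there under the board. Posts and base begin 55 mm beyond the origin; nearer, only the lift lug overhangs free table. The mirror board is 260 x 260 mm, x = 45 to 305 mm; its glass is no higher than 0.15 m.
- lift_pad (a point): Lift point: centre of the underside of the dark steel lift lug (50 mm wide, 10 thick, reaching 25 mm to -x of this point) on the mirror board's near edge; a yellow 32 mm disc marks it on top. 102 mm above the table when the board is down; it rises as the board tilts about a hinge 300 mm away, at its far edge.
- rinse_bottle: White rinse bottle, 64 mm diameter, 170 mm tall, standing on the table; leave alone. Origin at its underside.
- grit_jar: Amber jar, 68 mm diameter, 80 mm tall; leave alone. Origin at its underside.
- mug: Blue mug, 80 mm diameter, 90 mm tall; leave alone. Origin at its underside.
- tape: Yellow ring of tape, 90 mm diameter, 25 mm tall; leave alone. Origin at its underside.
- brush: Brush lying on the table; leave alone.
Things that resemble listed ones, but are neither listed nor needed, are in the scene too. Leave any blue or orange look-alike of the part that bears riser_mid_center alone.

How it is judged:
On the way, in this order (a step that is already met when the one before it is completed fails the run):
1. the medium riser stands in the jack's saddle cup, the jack on the table and the fingers off the riser (horizontal distance between riser_mid_center and saddle_cup below 0.006 m and z of riser_mid_center in the frame of saddle_cup between 0.016 and 0.022 m and angle between riser_mid_center's own z axis and vertical below 0.12 rad and height (world z) of jack below 0.004 m and contact force between the fingers and riser_mid below 0.2 N), for 0.2 s.
2. the jack stands flat with the riser under the lift pad, handle up (horizontal distance between riser_mid_center and saddle_cup below 0.006 m and z of riser_mid_center in the frame of saddle_cup between 0.016 and 0.022 m and angle between riser_mid_center's own z axis and vertical below 0.12 rad and horizontal distance between riser_mid_center and lift_pad below 0.015 m and height (world z) of jack below 0.004 m and angle between jack's own z axis and vertical below 0.05 rad and value of joint pump below 0.1 rad), for 0.2 s.
3. first stroke: handle down, board raised (horizontal distance between riser_mid_center and saddle_cup below 0.006 m and z of riser_mid_center in the frame of saddle_cup between 0.016 and 0.022 m and angle between riser_mid_center's own z axis and vertical below 0.12 rad and horizontal distance between riser_mid_center and lift_pad below 0.015 m and height (world z) of jack below 0.004 m and angle between jack's own z axis and vertical below 0.05 rad and value of joint pump above 0.43 rad and height (world z) of lift_pad above 0.112 m), for 0.1 s.
4. handle let up again (all of step 2), for 0.1 s.
At the end, for the whole second after the job is handed in: Fingers hold the handle down (over 0.43 rad, over 1 N); the medium riser stands in the cup (within 6 mm of centre), within 15 mm of the lift point, and carries the board (over 2 N), its lift pad at least 10 mm up; jack flat on the table; robot touches neither board nor riser (all of step 3 and contact force between riser_mid and stand above 2 N and contact force between the fingers and jack above 1 N and contact force between each of the arm, the fingers and stand below 0.5 N and contact force between the fingers and riser_mid below 0.5 N); the arm keeps its last pose, push and grip.
It fails at once if the short or tall riser was moved (over 30 mm) (distance of any of riser_short_center, riser_tall_center from where it was at the start of the episode above 0.03 m).
It fails at once if another thing on the table was moved (over 40 mm) (distance of any of rinse_bottle, grit_jar, mug, tape, brush from where it was at the start of the episode above 0.04 m).
It fails at once if the robot lifted or pressed on the mirror board or its stand (over 15 N) (contact force between any of the arm, the fingers and stand above 15 N).
It also fails if it takes over 64 s, if anything falls off the work surface, if the arm or the gripper's body presses on something with over 40 N, if the wrist force passes 120 N, or if a joint passes its speed limit or range.

### The arm

A 7-joint arm with a two-finger parallel gripper is mounted at the origin on the work surface. World frame = base frame: x ahead of the robot, y to its left, z up, the work surface at z = 0. Lengths are in m, angles in rad, forces in N, time in s.
With the tool pointing down it reaches from about 0.4 to 0.85 m from the base axis. Payload 10.4 kg.
Tool frame: the origin (TCP) lies between the finger pads; the fingertips stand 17 mm ahead of it and the grasp point (between the pads) lies 2 mm behind it; z points along the fingers, y is the direction in which the jaws open and shut (so a half turn about z gives the same grasp; the last joint's range is limited). The gripper opens to 85 mm and grips with 20 to 120 N. Pads are 22 mm wide; open, the fingers measure 114 mm over their backs; the gripper's body (76 mm by 85 mm) begins 54 mm behind the grasp point. The pads swing forward as they close: fully open they stand 13 mm farther back than shut.
Start: joints at [-1.139, 0.332, -0.065, 1.46, 0.022, 1.35, -0.088], TCP at [0.275, 0.561, 0.248] pointing down, gripper open.
Joint ranges: [-2.6, 2.6], [-0.5, 2.12], [-1.47, 1.34], [0.16, 2.42], [-1.27, 4.41], [0.06, 2.06], [-2.6, 2.6]. Speed limits (rad/s): [2.22, 2.22, 2.79, 2.79, 3.14, 3.14, 3.14].

### API

Orientations are given as a unit quaternion [x, y, z, w].
In Python, from workcell import manip gives the robot as it stands.
- The arm moves only by the tool jog_arm, never from a script. Its argument "steps" is one flat list of numbers, 5 for each row, row after row: the finger opening in m, from 0 to 0.0854, then the shift along the tool's x, y, z in m, then the turn about the tool's z in rad. In form: [gripper, x, y, z, twist, gripper, x, y, z, twist, ...]. A call has exactly 10 rows; each row is the pose to reach, as a shift and turn from the pose commanded when the call began, along the tool's axes at that moment; what a row does not reach only later rows make up. A row lasts 1/10 s, in which the tool goes at most 50 mm and 8.59 degrees, less where a joint would pass 70% of its speed; a pose out of reach is approached as far as the arm can. A call with a gripper value outside its range is refused whole. The fingers move at their own pace and stop on an object; "grip_force" is the grip in N (left out, the last holds). Time passes only in rows, so rows that repeat a pose let the fingers close, or fill a call up. It gives the time, the measured TCP pose, the force and the opening at its end, in the units of the state.
- manip.get_obs(): the state, without advancing time (a new reading comes with each control period).
- manip.camera(name): name is "side" or "top"; returns (picture, depth): 420x560x3 uint8, red, green, blue; 420x560 float32, m along the optical axis (not along the pixel's ray), 0 where there is no reading.
- manip.calibration(name): a dict with "mtx" (3x3 intrinsics, pixels), "k1" (the pictures are not rectified: a ray, as slopes to the right and down, at radius r is drawn at 1 + k1 r^2 times it, then the intrinsics apply), "world_to_cam" (4x4, takes a point from world to camera coordinates). Camera axes: x right, y down, z forward; pixel columns grow to the right and rows downward; lengths in m; the calibration is good to about 2 mm. A picture is of the moment at which its call begins. calibration takes no time and is no camera call.
- manip.hand_in(): hands the job in, once; it reports no verdict.
The state is a dict: "clock": time; "joint_pos": joint angles; "joint_velocities": joint speeds; "tau": joint torques, N m; "position": TCP position; "ee_rot": TCP orientation; "ft_force": force on the tool from outside, world axes, zero at the start; "torque": the same for the moment, N m; "grip_width": opening from 0.0 (shut) to 1.0 (fully open).
Only numpy, scipy, OpenCV 4.12 (cv2) and the standard library are available. Lean on these libraries where they do the work, as an engineer would, in place of code of your own. Each camera call takes 0.05 s, during which the arm holds its last target.

## Working session

There is one attempt and no reset: what is moved stays moved. The work goes in short steps, Python scripts to look and compute and a tool call to move; the robot and the scene stay as the last step left them, time stands still between calls to the robot, and variables do not carry over. Pictures are saved under pics/ and viewed, and the job is handed in when it is done.

Besides the shell and the picture viewer there is one more tool, called after ">>>" in YAML: its name, and indented under it one key for each argument. jog_arm: Moves the arm, as the interface text tells. Its arguments: {"type":"object","properties":{"steps":{"type":"array"},"grip_force":{"type":"number"}},"required":["steps"]}

```bash
ls; mkdir -p pics; python3 - <<'E'
from workcell import manip
import cv2,numpy as np
print(manip.get_obs())
for n in("top","side"):
    im,d=manip.camera(n)
    cv2.imwrite(f"pics/{n}0.png",im[:,:,::-1]); np.save(f"pics/{n}0.npy",d); np.save(f"pics/{n}0_rgb.npy",im)
    print(n,manip.calibration(n))
E
```

```text
pics
{'clock': 0.0, 'joint_pos': array([-1.13857628,  0.33287852, -0.06468295,  1.4609343 ,  0.021595  ,
        1.3499069 , -0.08851432]), 'joint_velocities': array([ 0.0014964 ,  0.00063581,  0.00062023, -0.00199281, -0.00022821,
        0.00044983,  0.00025835]), 'tau': array([-1.52797606e-04, -6.25440502e+01,  4.89494484e-02, -3.91602087e+01,
        1.60936976e-02,  9.81323363e-03, -5.67918551e-05]), 'position': array([0.27442039, 0.56114171, 0.24751507]), 'ee_rot': array([ 2.25460139e-01,  9.74252130e-01, -7.04321650e-04, -1.28511156e-04]), 'ft_force': array([-0.03102552, -0.1476098 , -0.50475267]), 'torque': array([ 0.02421076, -0.00180459,  0.0721995 ]), 'grip_width': 0.9963949448436361}
top {'mtx': array([[409.07882205,   0.        , 284.83177801],
       [  0.        , 409.07882205, 205.95786894],
       [  0.        ,   0.        ,   1.        ]]), 'k1': -0.021200644435861254, 'world_to_cam': array([[ 0.01907264, -0.99951691, -0.02453955,  0.01802751],
       [-0.9971001 , -0.01720651, -0.07413053,  0.50708524],
       [ 0.07367248,  0.02588226, -0.99694658,  1.2466487 ],
       [ 0.        ,  0.        ,  0.        ,  1.        ]])}
side {'mtx': array([[521.86860534,   0.        , 279.34549953],
       [  0.        , 521.86860534, 214.8991705 ],
       [  0.        ,   0.        ,   1.        ]]), 'k1': -0.026775657497097198, 'world_to_cam': array([[-0.98306553, -0.18258945,  0.0155965 ,  0.51875141],
       [-0.12681165,  0.61637139, -0.77717766,  0.13328644],
       [ 0.1322912 , -0.76599439, -0.62908794,  1.50279925],
       [ 0.        ,  0.        ,  0.        ,  1.        ]])}
```

View pics/top0.png

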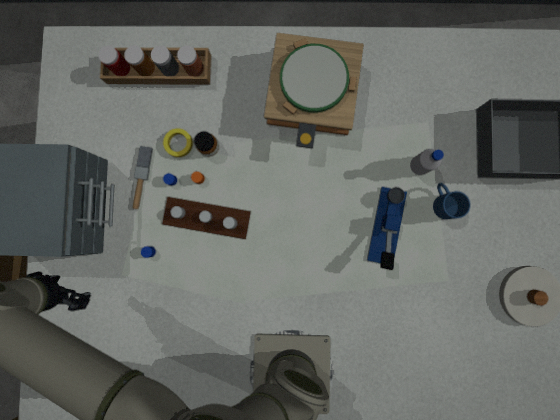

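View pics/side0.png

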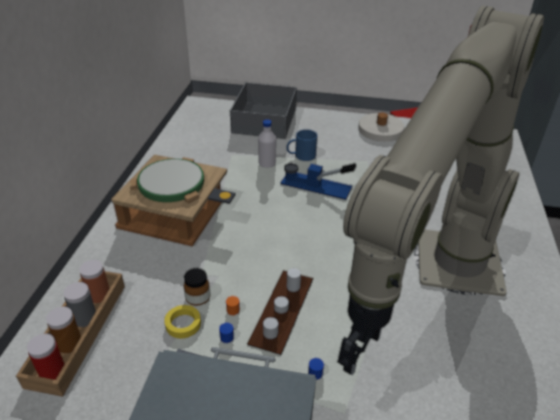

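The top view shows three aluminium risers on the dark board at px (177,212), (205,216) and (230,223). The jack's saddle is at (397,195) and its handle pad at (387,261). The lift lug's yellow disc is at (306,139). The look-alikes are blue at (170,180) and (148,252), and orange at (198,178). Next I'll measure heights.

```bash
cat > h.py <<'E'
import numpy as np,cv2
from workcell import manip
def cloud(n,d):
    c=manip.calibration(n);K=c["mtx"];v,u=np.mgrid[0:d.shape[0],0:d.shape[1]]
    dist=np.array([c["k1"],0,0,0,0.])
    p=cv2.undistortPoints(np.stack([u,v],-1).reshape(-1,1,2).astype(np.float64),K,dist).reshape(d.shape+(2,))
    P=np.dstack([p*d[...,None],d]); T=np.linalg.inv(c["world_to_cam"])
    W=P@T[:3,:3].T+T[:3,3]; W[d==0]=np.nan
    return W
def proj(n,X):
    c=manip.calibration(n);T=c["world_to_cam"]
    q,_=cv2.projectPoints(np.atleast_2d(np.array(X,float)),cv2.Rodrigues(T[:3,:3])[0],T[:3,3],c["mtx"],np.array([c["k1"],0,0,0,0.]))
    return q.reshape(-1,2)
def load(t):
    n=t.rstrip("0123456789abc")
    return np.load(f"pics/{t}_rgb.npy"),cloud(n,np.load(f"pics/{t}.npy"))
def shot(n,t):
    im,d=manip.camera(n);cv2.imwrite(f"pics/{t}.png",im[:,:,::-1]);np.save(f"pics/{t}.npy",d);np.save(f"pics/{t}_rgb.npy",im);return im,cloud(n,d)
E
python3 - <<'E'
from h import *
np.set_printoptions(precision=4,suppress=True)
im,W=load("top0")
for nm,(u,v) in dict(r1=(177,212),r2=(205,216),r3=(230,223),blue=(170,180),org=(198,178),blue2=(148,252),lift=(306,139),saddle=(397,195),pad=(387,261),housing=(392,218),bottle=(437,155)).items():
    w=W[v-5:v+6,u-5:u+6].reshape(-1,3); w=w[~np.isnan(w[:,0])]
    zt=np.percentile(w[:,2],85); t=w[abs(w[:,2]-zt)<.006]
    print(nm,W[v,u],"ztop",zt,"mean",t.mean(0),len(t))
def crop(t,x0,y0,x1,y1,s,o):
    im=cv2.imread(f"pics/{t}.png")[y0:y1,x0:x1]; cv2.imwrite(f"pics/{o}.png",cv2.resize(im,None,fx=s,fy=s,interpolation=cv2.INTER_CUBIC))
crop("top0",120,120,270,270,5,"c1"); crop("top0",340,130,480,280,5,"c2")
crop("side0",190,250,350,370,5,"c3")
E
```

```text
r1 [0.4806 0.3555 0.0444] ztop 0.04666223082458234 mean [0.4821 0.3574 0.0449] 81
r2 [0.4705 0.2715 0.0329] ztop 0.03302953328733693 mean [0.4713 0.2741 0.0313] 90
r3 [0.4496 0.1892 0.0619] ztop 0.06243059544438023 mean [0.4516 0.1922 0.0607] 87
blue [0.5796 0.3833 0.0373] ztop 0.03990190315023945 mean [0.5827 0.3859 0.0383] 79
org [0.5873 0.2965 0.0364] ztop 0.040111315090338086 mean [0.5906 0.2998 0.0388] 72
blue2 [0.357  0.4427 0.0365] ztop 0.04119126586815726 mean [0.3583 0.4442 0.0392] 83
lift [ 0.6957 -0.0329  0.1111] ztop 0.11573616803203657 mean [ 0.6952 -0.0328  0.1136] 116
saddle [ 0.5428 -0.3094  0.0545] ztop 0.05579013597709914 mean [ 0.5426 -0.3095  0.0538] 113
pad [ 0.3489 -0.2667  0.1129] ztop 0.11733339989221311 mean [ 0.3423 -0.2654  0.1157] 59
housing [ 0.4726 -0.2899  0.0736] ztop 0.07869372837717625 mean [ 0.4698 -0.2886  0.0769] 96
bottle [ 0.6414 -0.3885  0.1743] ztop 0.17317391437525181 mean [ 0.6426 -0.3916  0.1715] 85
```

View pics/c1.png

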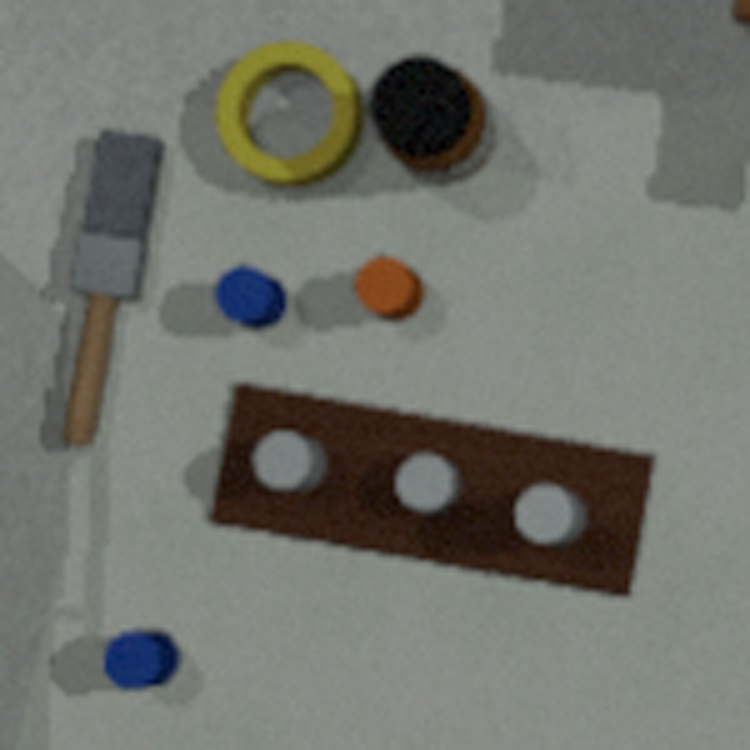

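View pics/c2.png

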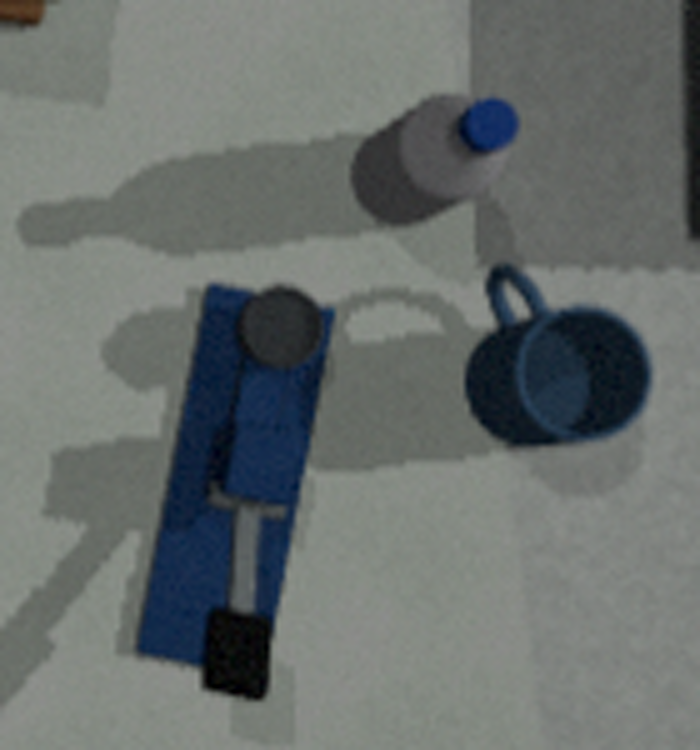

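View pics/c3.png

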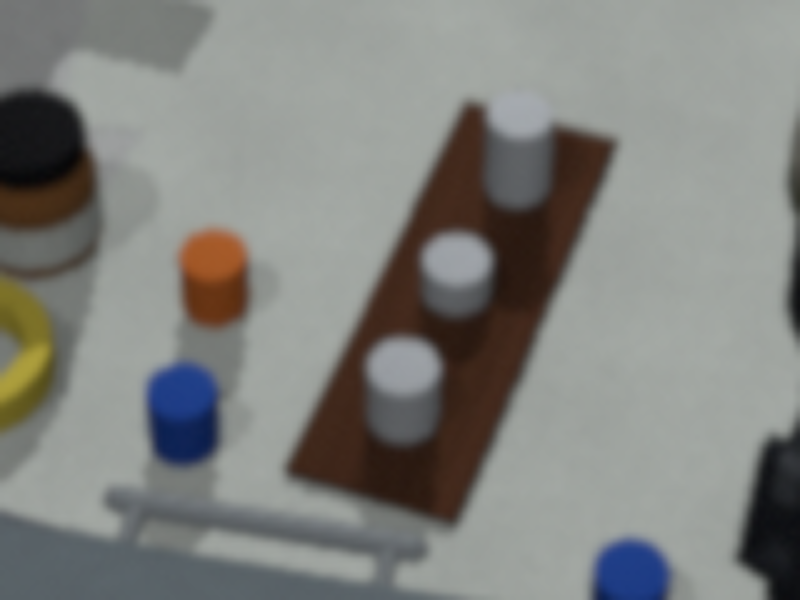

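The three risers' tops measure 0.045, 0.032 and 0.062 m in height. The medium one is therefore the left one at top px (177,212), because its top is about 0.044 m. The blue and orange cylinders are look-alikes. The crops confirm that: plain aluminium, middle height, at the end of the board nearest the brush. Next come precise positions from both views.

```bash
cat > meas.py <<'E'
from h import *
np.set_printoptions(precision=4,suppress=True)
def plane(n,uv,z):
    c=manip.calibration(n);p=cv2.undistortPoints(np.array(uv,float).reshape(-1,1,2),c["mtx"],np.array([c["k1"],0,0,0,0.])).reshape(-1,2)
    T=np.linalg.inv(c["world_to_cam"]);r=np.c_[p,np.ones(len(p))]@T[:3,:3].T;o=T[:3,3]
    return o+r*((z-o[2])/r[:,2])[:,None]
def tri(ua,ub):
    A=[];
    for n,q in(("top",ua),("side",ub)):
        c=manip.calibration(n);p=cv2.undistortPoints(np.array(q,float).reshape(1,1,2),c["mtx"],np.array([c["k1"],0,0,0,0.])).ravel()
        T=c["world_to_cam"];A+=[p[0]*T[2]-T[0],p[1]*T[2]-T[1]]
    A=np.array(A);return np.linalg.lstsq(A[:,:3],-A[:,3],rcond=None)[0]
E
python3 - <<'E'
from meas import *
for t in("top0","side0"):
    n=t[:-1];im,W=load(t);hsv=cv2.cvtColor(im,cv2.COLOR_RGB2HSV);z=W[...,2]
    # risers: top face bright gray near known positions
    for nm,X in dict(mid=(.482,.357,.044),short=(.471,.274,.030),tall=(.4516,.192,.060)).items():
        q=proj(n,X)[0];u,v=q.astype(int)
        g=cv2.cvtColor(im,cv2.COLOR_RGB2GRAY)
        m=((abs(z-X[2])<.005)&(np.hypot(W[...,0]-X[0],W[...,1]-X[1])<.03))
        pts=np.argwhere(m)[:,::-1]
        print(t,nm,"px",pts.mean(0),len(pts),"cloud",W[m].mean(0),"gray",g[m].mean())
    # yellow disc
    m=(hsv[...,0]>15)&(hsv[...,0]<35)&(hsv[...,1]>150)&(np.hypot(W[...,0]-.695,W[...,1]+.033)<.04)
    print(t,"yellow px",np.argwhere(m)[:,::-1].mean(0),m.sum(),W[m].mean(0))
    # blue base
    b=(hsv[...,0]>100)&(hsv[...,0]<125)&(hsv[...,1]>140)&(abs(W[...,0]-.45)<.2)&(abs(W[...,1]+.29)<.1)
    mb=b&(z<.018)
    P=plane(n,np.argwhere(mb)[:,::-1],.010)[:,:2]
    r=cv2.minAreaRect((P*1000).astype(np.float32));print(t,"base",r)
    mh=b&(z>.068);print("housing top",mh.sum(),W[mh].mean(0),cv2.minAreaRect((W[mh][:,:2]*1000).astype(np.float32)))
    ms=(~b)&(z>.045)&(z<.062)&(np.hypot(W[...,0]-.5426,W[...,1]+.3095)<.04)
    print("saddle",ms.sum(),np.argwhere(ms)[:,::-1].mean(0),W[ms].mean(0),cv2.minEnclosingCircle((W[ms][:,:2]*1000).astype(np.float32)))
E
```

```text
top0 mid px [175.9663 211.0787] 89 cloud [0.4834 0.3587 0.0446] gray 122.04494382022472
top0 short px [204.03 215.52] 100 cloud [0.472  0.2751 0.0305] gray 117.34
top0 tall px [228.3519 221.7685] 108 cloud [0.4532 0.1945 0.0605] gray 122.12037037037037
top0 yellow px [305.1538 138.2088] 91 [ 0.6974 -0.0303  0.1136]
top0 base ((452.0223693847656, -288.85784912109375), (77.80695343017578, 230.8122100830078), 78.93959045410156)
housing top 274 [ 0.4751 -0.2985  0.0914] ((497.0392150878906, -307.8374938964844), (53.775875091552734, 338.3829345703125), 68.89985656738281)
saddle 223 [395.7713 194.4439] [ 0.5444 -0.3057  0.0543] ((544.9907836914062, -305.46441650390625), 25.395843505859375)
side0 mid px [270.3172 323.3241] 145 cloud [0.4831 0.3636 0.0437] gray 141.90344827586208
side0 short px [281.1181 301.8583] 127 cloud [0.4718 0.2788 0.0297] gray 143.46456692913387
side0 tall px [293.9043 272.7913] 115 cloud [0.4527 0.1992 0.0597] gray 155.02608695652174
side0 yellow px [224.7143 194.9048] 42 [ 0.6986 -0.0255  0.1134]
side0 base ((454.04559326171875, -277.68206787109375), (71.60273742675781, 223.3313751220703), 78.78019714355469)
housing top 98 [ 0.5109 -0.3055  0.0999] ((547.3110961914062, -326.8687744140625), (33.135433197021484, 239.14407348632812), 60.77956771850586)
saddle 130 [290.9615 167.1462] [ 0.5443 -0.3011  0.0527] ((543.6834106445312, -301.5251159667969), 29.109163284301758)
```

```bash
python3 - <<'E'
from h import *
im=cv2.imread("pics/top0.png")
cv2.imwrite("pics/c4.png",cv2.resize(im[20:170,240:390],None,fx=4,fy=4,interpolation=cv2.INTER_CUBIC))
im=cv2.imread("pics/side0.png")
cv2.imwrite("pics/c5.png",cv2.resize(im[140:260,105:365],None,fx=3,fy=3,interpolation=cv2.INTER_CUBIC))
E
```

```text
(no output)
```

View pics/c4.png

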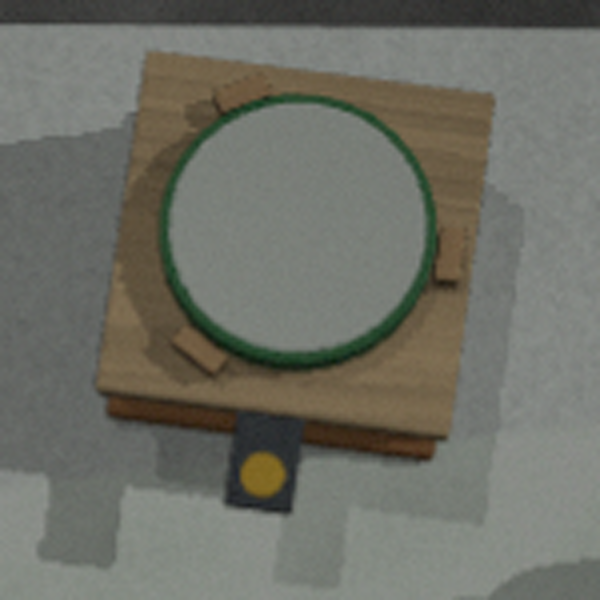

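View pics/c5.png

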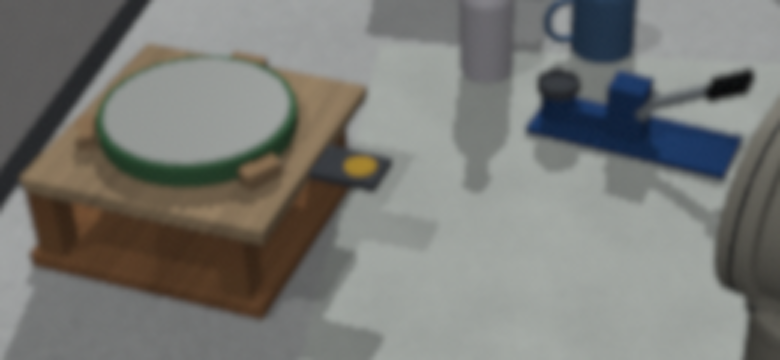

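```bash
python3 - <<'E'
from meas import *
c=lambda p:(240+p[0]/4-.4,20+p[1]/4-.4)
P=plane("top",[c(p) for p in [(97,390),(445,437),(493,96),(146,52)]],.107)
print(P); 
for a,b in((0,1),(3,2)): d=P[b]-P[a];print("edge",np.linalg.norm(d),np.degrees(np.arctan2(d[1],d[0]))+90)
for a,b in((0,3),(1,2)): d=P[b]-P[a];print("side",np.linalg.norm(d),np.degrees(np.arctan2(d[1],d[0])))
P=plane("top",[c(p) for p in [(225,503),(292,513)]],.112);d=P[1]-P[0];print("lug",P,np.linalg.norm(d),np.degrees(np.arctan2(d[1],d[0]))+90)
print("tri mid",tri((175.97,211.08),(270.3,323.3)),"lift",tri((305.15,138.2),(224.7,194.9)),"sad",tri((395.8,194.4),(291,167.1)))
# table plane check
for t in("top0","side0"):
    im,W=load(t);m=(abs(W[...,0]-.5)<.1)&(abs(W[...,1]-.05)<.05);print(t,np.nanmedian(W[m][:,2]))
o=manip.get_obs();print(proj("top",o["position"]),proj("side",o["position"]))
E
```

```text
[[ 0.7604  0.0915  0.107 ]
 [ 0.7286 -0.163   0.107 ]
 [ 0.9867 -0.1971  0.107 ]
 [ 1.0186  0.0609  0.107 ]]
edge 0.25644328660507265 -7.123094245068586
edge 0.2600336411546217 -7.057071956357802
side 0.2600534099041769 -6.746475444171086
side 0.2603542236931919 -7.537003068608051
lug [[ 0.6764 -0.0037  0.112 ]
 [ 0.6698 -0.0523  0.112 ]] 0.0490239239298857 -7.817650204946517
tri mid [0.4837 0.3602 0.0395] lift [ 0.6993 -0.0303  0.1095] sad [ 0.5451 -0.3072  0.0487]
top0 0.0018281308614805925
side0 0.0007893144021160481
[[ 71.263  286.6597]] [[361.4501 352.4608]]
```

```bash
cat > go.py <<'E'
from h import *
from scipy.spatial.transform import Rotation as R
import sys
def go(x,y,z,ang=None):
    o=manip.get_obs();r=R.from_quat(o["ee_rot"]);M=r.as_matrix()
    d=r.inv().apply(np.array([x,y,z])-o["position"])
    a=np.degrees(np.arctan2(M[1,1],M[0,1]))
    tw=0 if ang is None else -np.radians(ang-a)
    print("t",round(o["clock"],2),"pos",o["position"].round(4),"tooly",round(a,2),"tilt",M[:,2].round(4),"f",o["ft_force"].round(1),"g",round(o["grip_width"]*85.4,1),"j",o["joint_pos"].round(2))
    print("shift",d.round(4),"twist",round(tw,4))
if __name__=="__main__": go(*map(float,sys.argv[1:]))
E
python3 go.py .483 .360 .13 -10.4
```

```text
t 0.1 pos [0.2744 0.5612 0.2476] tooly 63.94 tilt [-5.0e-04 -1.1e-03 -1.0e+00] f [-0.4 -0.6 -1.2] g 85.0 j [-1.14  0.33 -0.06  1.46  0.02  1.35 -0.09]
shift [-0.2758 -0.089   0.1177] twist 1.2975
```

>>> jog_arm:
  steps: [0.07, -0.03, -0.01, 0.01, 0.14, 0.07, -0.06, -0.02, 0.025, 0.28, 0.07, -0.09, -0.03, 0.04, 0.42, 0.07, -0.12, -0.04, 0.05, 0.56, 0.07, -0.15, -0.05, 0.065, 0.7, 0.07, -0.18, -0.06, 0.08, 0.84, 0.07, -0.21, -0.07, 0.09, 0.98, 0.07, -0.24, -0.08, 0.1, 1.12, 0.07, -0.262, -0.086, 0.11, 1.24, 0.07, -0.276, -0.089, 0.118, 1.2975]

```text
clock: 1.1
position: [0.4846, 0.3583, 0.1294]
ee_rot: [0.77, 0.638, -0.0, 0.0]
ft_force: [-0.6, 0.8, 0.8]
grip_width: 0.818
```

```bash
python3 go.py .483 .360 .03 -10.4; python3 - <<'E'
from meas import *
for n in("top","side"):
    im,W=shot(n,n+"1");im=cv2.imread(f"pics/{n}1.png")
    q=proj(n,manip.get_obs()["position"])[0].astype(int);print(n,q)
    cv2.imwrite(f"pics/{n}1c.png",cv2.resize(im[max(q[1]-60,0):q[1]+60,q[0]-60:q[0]+60],None,fx=5,fy=5,interpolation=cv2.INTER_CUBIC))
E
```

```text
t 1.1 pos [0.4846 0.3583 0.1294] tooly -10.74 tilt [-2.0e-04 -1.1e-03 -1.0e+00] f [-0.6  0.8  0.8] g 69.8 j [-0.91  0.38  0.25  1.68 -0.1   1.1  -0.82]
shift [ 0.0015 -0.0019  0.0994] twist -0.006
top [168 208]
side [270 297]
```

View pics/top1c.png

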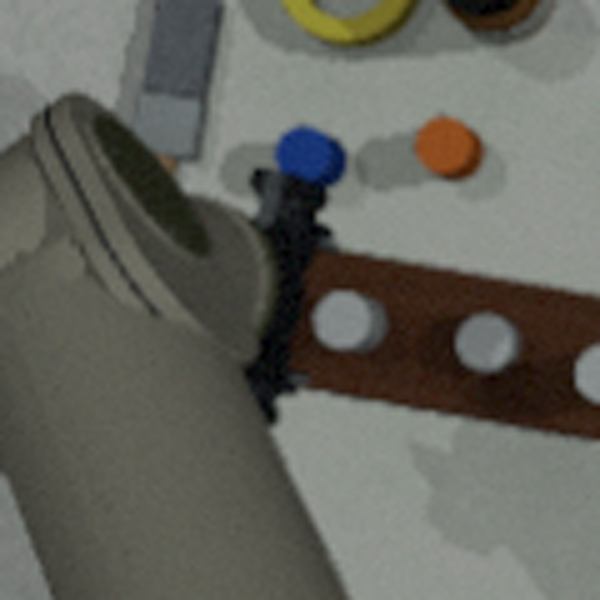

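View pics/side1c.png

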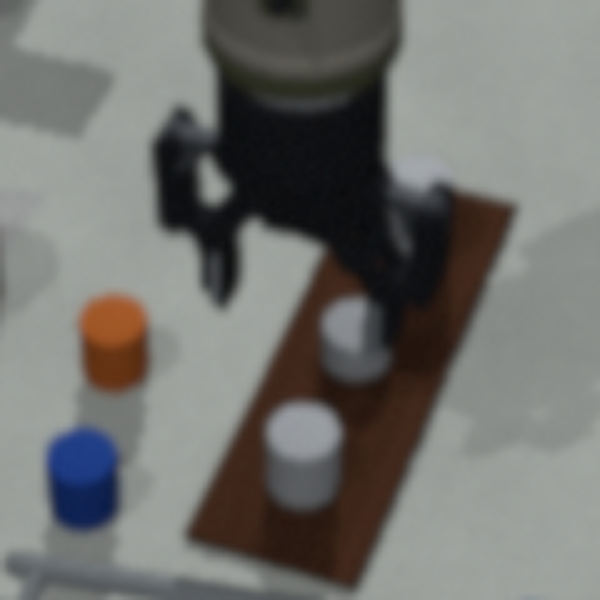

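>>> jog_arm:
  steps: [0.06, 0.001, -0.002, 0.02, 0, 0.06, 0.001, -0.002, 0.045, 0, 0.06, 0.001, -0.002, 0.07, 0, 0.06, 0.001, -0.002, 0.09, 0, 0.06, 0.001, -0.002, 0.099, 0, 0.06, 0.001, -0.002, 0.1, 0, 0.02, 0.001, -0.002, 0.1, 0, 0.02, 0.001, -0.002, 0.1, 0, 0.02, 0.001, -0.002, 0.1, 0, 0.02, 0.001, -0.002, 0.1, 0]
  grip_force: 50

```text
clock: 2.2
position: [0.4823, 0.3626, 0.0319]
ee_rot: [0.768, 0.64, 0.001, -0.0]
ft_force: [-1.4, -0.4, 6.7]
grip_width: 0.41
```

```bash
python3 go.py .545 -.3065 .16 -101;python3 - <<'E'
from meas import *
for n in("side",):
    im,W=shot(n,n+"2");im=cv2.imread(f"pics/{n}2.png")
    q=proj(n,manip.get_obs()["position"])[0].astype(int);print(n,q)
    cv2.imwrite(f"pics/{n}2c.png",cv2.resize(im[max(q[1]-60,0):q[1]+60,q[0]-60:q[0]+60],None,fx=5,fy=5,interpolation=cv2.INTER_CUBIC))
E
```

```text
t 2.2 pos [0.4823 0.3626 0.0319] tooly -10.38 tilt [ 0.0016  0.002  -1.    ] f [-1.4 -0.4  6.7] g 35.0 j [-0.9   0.5   0.22  1.74 -0.13  0.92 -0.8 ]
shift [-0.6465  0.1824 -0.1294] twist 1.5817
side [270 326]
```

View pics/side2c.png

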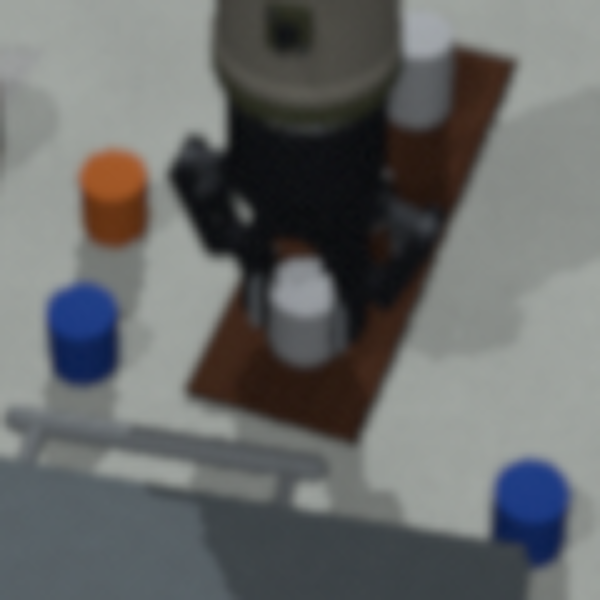

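>>> jog_arm:
  steps: [0.02, 0, 0, -0.03, 0, 0.02, 0, 0, -0.07, 0, 0.02, -0.02, 0.006, -0.1, 0.05, 0.02, -0.05, 0.014, -0.12, 0.15, 0.02, -0.09, 0.025, -0.13, 0.27, 0.02, -0.13, 0.036, -0.13, 0.39, 0.02, -0.17, 0.048, -0.13, 0.51, 0.02, -0.21, 0.06, -0.13, 0.63, 0.02, -0.25, 0.07, -0.13, 0.75, 0.02, -0.29, 0.082, -0.13, 0.87]

```text
clock: 3.25
position: [0.5097, 0.06, 0.1608]
ee_rot: [0.967, 0.254, 0.0, -0.0]
ft_force: [0.9, 0.0, -1.1]
grip_width: 0.403
```

```bash
python3 go.py .545 -.3065 .16 -101
```

```text
t 3.25 pos [0.5097 0.06   0.1608] tooly -60.52 tilt [ 5.e-04  9.e-04 -1.e+00] f [ 0.9  0.  -1.1] g 34.4 j [-0.69  0.16  0.53  1.89 -0.09  1.11 -1.18]
shift [-0.1496  0.3364  0.0004] twist 0.7065
```

>>> jog_arm:
  steps: [0.02, -0.015, 0.035, 0, 0.08, 0.02, -0.033, 0.075, 0, 0.17, 0.02, -0.051, 0.115, 0, 0.26, 0.02, -0.069, 0.155, 0, 0.35, 0.02, -0.087, 0.195, 0, 0.44, 0.02, -0.105, 0.235, 0, 0.53, 0.02, -0.122, 0.275, 0, 0.61, 0.02, -0.137, 0.309, 0, 0.67, 0.02, -0.146, 0.329, 0, 0.7, 0.02, -0.1496, 0.336, 0, 0.7065]

```text
clock: 4.25
position: [0.546, -0.3071, 0.1605]
ee_rot: [0.995, -0.095, -0.0, 0.001]
ft_force: [0.0, 0.4, -1.2]
grip_width: 0.407
```

```bash
python3 go.py .545 -.3065 .14 -101; python3 - <<'E'
from meas import *
for n in("top","side",):
    im,W=shot(n,n+"3");im=cv2.imread(f"pics/{n}3.png")
    q=proj(n,manip.get_obs()["position"])[0].astype(int);print(n,q)
    cv2.imwrite(f"pics/{n}3c.png",cv2.resize(im[max(q[1]-60,0):q[1]+60,q[0]-60:q[0]+60],None,fx=5,fy=5,interpolation=cv2.INTER_CUBIC))
E
```

```text
t 4.25 pos [ 0.546  -0.3071  0.1605] tooly -100.95 tilt [-2.0e-04 -1.2e-03 -1.0e+00] f [ 0.   0.4 -1.2] g 34.8 j [-0.15  0.49  0.78  1.6  -0.36  1.2  -1.06]
shift [-0.0011 -0.0005  0.0205] twist 0.0009
top [405 189]
side [291 138]
```

View pics/side3c.png

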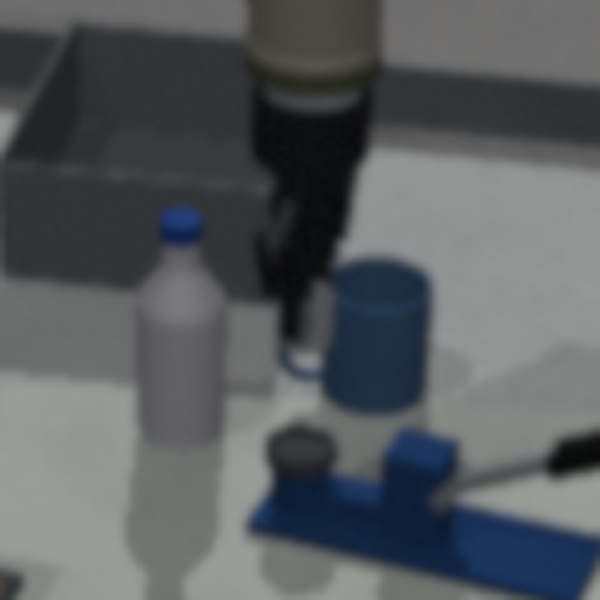

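View pics/top3c.png

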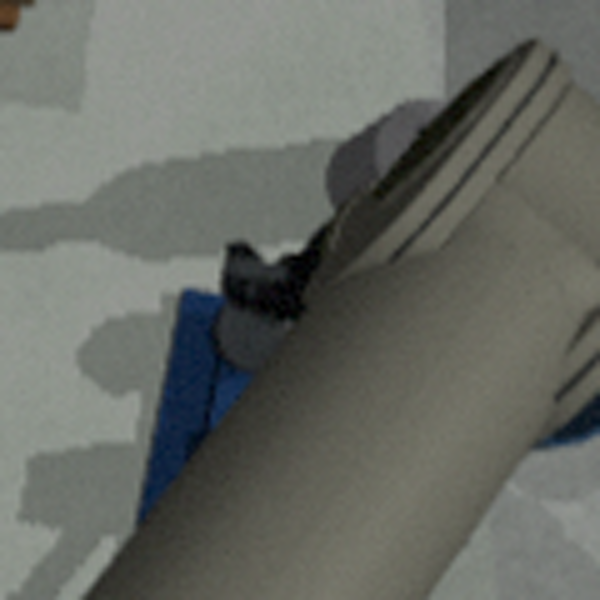

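>>> jog_arm:
  steps: [0.02, -0.001, 0, 0.01, 0, 0.02, -0.001, 0, 0.03, 0, 0.02, -0.001, 0, 0.045, 0, 0.02, -0.001, 0, 0.055, 0, 0.02, -0.001, 0, 0.06, 0, 0.02, -0.001, 0, 0.062, 0, 0.02, -0.001, 0, 0.062, 0, 0.02, -0.001, 0, 0.062, 0, 0.02, -0.001, 0, 0.062, 0, 0.02, -0.001, 0, 0.062, 0]

```text
clock: 5.35
position: [0.5459, -0.3043, 0.0986]
ee_rot: [0.996, -0.093, 0.0, 0.0]
ft_force: [-0.2, 1.0, -0.8]
grip_width: 0.408
```

```bash
python3 go.py .545 -.3065 .078 -101; python3 - <<'E'
from meas import *
for n in("top","side",):
    im,W=shot(n,n+"4");im=cv2.imread(f"pics/{n}4.png")
    q=proj(n,manip.get_obs()["position"])[0].astype(int);print(n,q)
    cv2.imwrite(f"pics/{n}4c.png",cv2.resize(im[max(q[1]-30,0):q[1]+30,q[0]-30:q[0]+30],None,fx=10,fy=10,interpolation=cv2.INTER_CUBIC))
E
```

```text
t 5.35 pos [ 0.5459 -0.3043  0.0986] tooly -100.73 tilt [ 5.e-04 -1.e-04 -1.e+00] f [-0.2  1.  -0.8] g 34.8 j [-0.12  0.55  0.74  1.66 -0.41  1.09 -1.02]
shift [-0.0005  0.0024  0.0206] twist 0.0047
top [399 192]
side [291 155]
```

View pics/side4c.png

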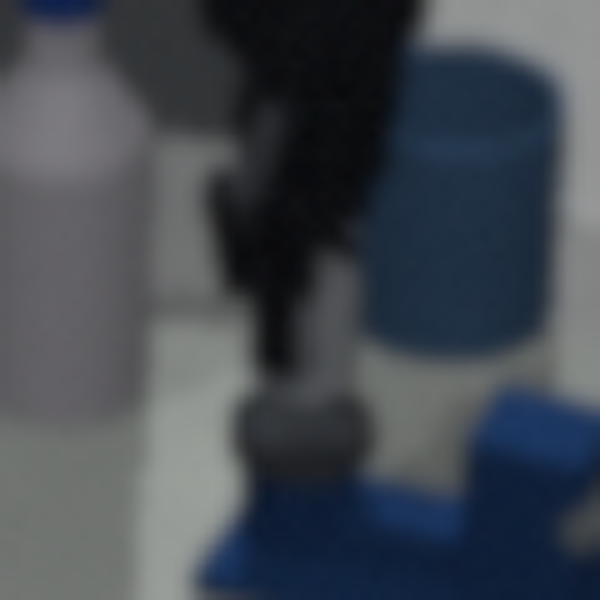

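View pics/top4c.png

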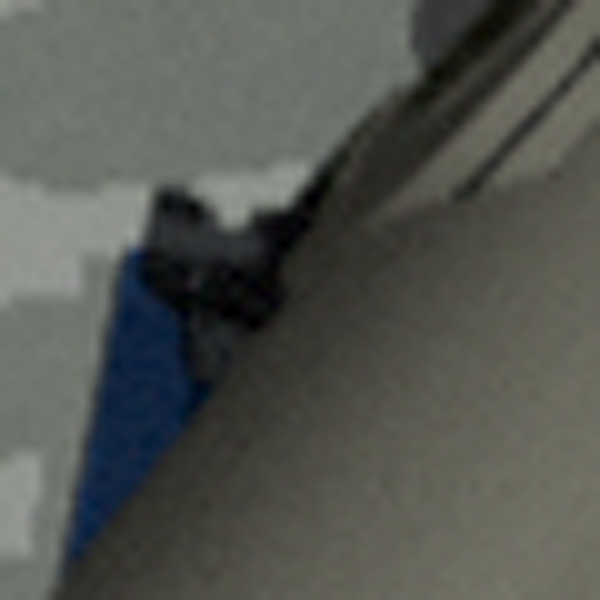

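```bash
cat > ov.py <<'E'
from meas import *
def circ(x,y,z,r):
    a=np.linspace(0,2*np.pi,60);return np.c_[x+r*np.cos(a),y+r*np.sin(a),np.full(60,z)]
def overlay(t,items,c,h,s,out):
    n=t.rstrip("0123456789abc");im=cv2.imread(f"pics/{t}.png");c=np.array(c)
    sub=im[c[1]-h:c[1]+h,c[0]-h:c[0]+h];sub=cv2.resize(sub,None,fx=s,fy=s,interpolation=cv2.INTER_CUBIC)
    sub=cv2.convertScaleAbs(sub,alpha=1.5)
    for P,col in items:
        q=((proj(n,P)-(c-h)+.5)*s).astype(int);cv2.polylines(sub,[q.reshape(-1,1,2)],False,col,1)
    cv2.imwrite(f"pics/{out}.png",sub)
G=(0,255,0);Rr=(0,0,255);Y=(0,255,255)
E
python3 - <<'E'
from ov import *
cup=[(circ(.5445,-.3065,.056,.025),G),(circ(.5445,-.3065,.056,.021),G)]
its=cup+[(circ(.5459,-.3043,.0986-.026,.018),Rr),(circ(.5459,-.3043,.0986+.012,.018),Rr)]
overlay("side4",its,(291,160),25,11,"o1")
overlay("side0",cup,(291,160),25,11,"o2")
overlay("top0",cup,(396,195),20,14,"o3")
m=[(circ(.4835,.3605,.044,.018),G),(circ(.4835,.3605,.006,.018),Y)]
overlay("top0",m,(177,212),20,14,"o4");overlay("side0",m,(270,328),25,11,"o5")
a=[cv2.imread(f"pics/o{i}.png") for i in(1,2,3,4,5)]
a=[cv2.resize(x,(400,400)) for x in a]
cv2.imwrite("pics/oA.png",np.hstack([a[0],a[1]]));cv2.imwrite("pics/oB.png",np.hstack([a[2],a[3]]));cv2.imwrite("pics/oC.png",a[4])
E
```

```text
(no output)
```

View pics/oA.png

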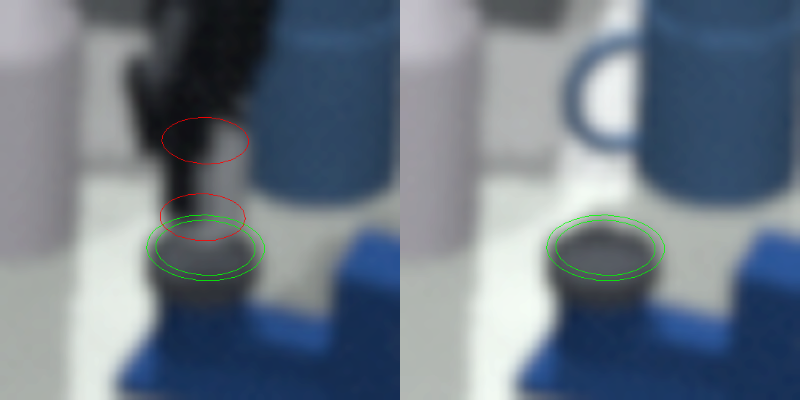

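View pics/oB.png

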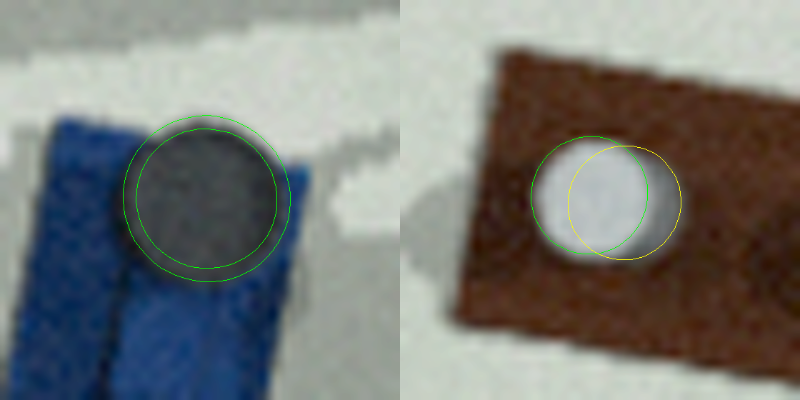

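View pics/oC.png

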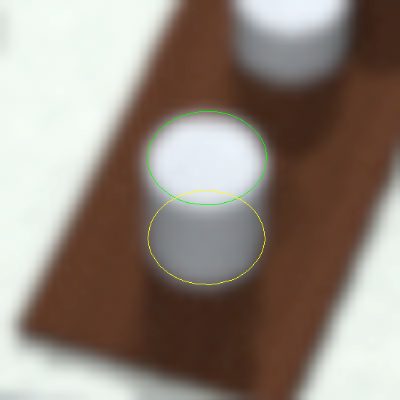

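>>> jog_arm:
  steps: [0.02, -0.0005, 0, 0.004, 0, 0.02, -0.001, 0, 0.008, 0, 0.02, -0.001, 0, 0.012, 0, 0.02, -0.001, 0, 0.014, 0, 0.02, -0.001, 0, 0.015, 0, 0.02, -0.001, 0, 0.015, 0, 0.02, -0.001, 0, 0.015, 0, 0.02, -0.001, 0, 0.015, 0, 0.02, -0.001, 0, 0.015, 0, 0.02, -0.001, 0, 0.015, 0]

```text
clock: 6.45
position: [0.5449, -0.304, 0.0834]
ee_rot: [0.996, -0.093, 0.0, -0.0]
ft_force: [0.1, 0.2, -0.4]
grip_width: 0.408
```

```bash
python3 go.py .5447 -.304 .078 -101; python3 - <<'E'
from ov import *
shot("side","side5");shot("top","top5")
o=manip.get_obs()["position"]
x,y,z=o
cup=[(circ(.5440,-.3045,.056,.025),G)]
its=cup+[(circ(x-.001,y,z-.026,.018),Rr),(circ(x-.001,y,z+.012,.018),Rr)]
overlay("side5",its,(291,160),25,14,"o6")
E
```

```text
t 6.45 pos [ 0.5449 -0.304   0.0834] tooly -100.73 tilt [ 2.e-04  0.e+00 -1.e+00] f [ 0.1  0.2 -0.4] g 34.9 j [-0.12  0.56  0.73  1.67 -0.42  1.07 -1.01]
shift [-0.0002  0.0001  0.0054] twist 0.0048
```

View pics/o6.png

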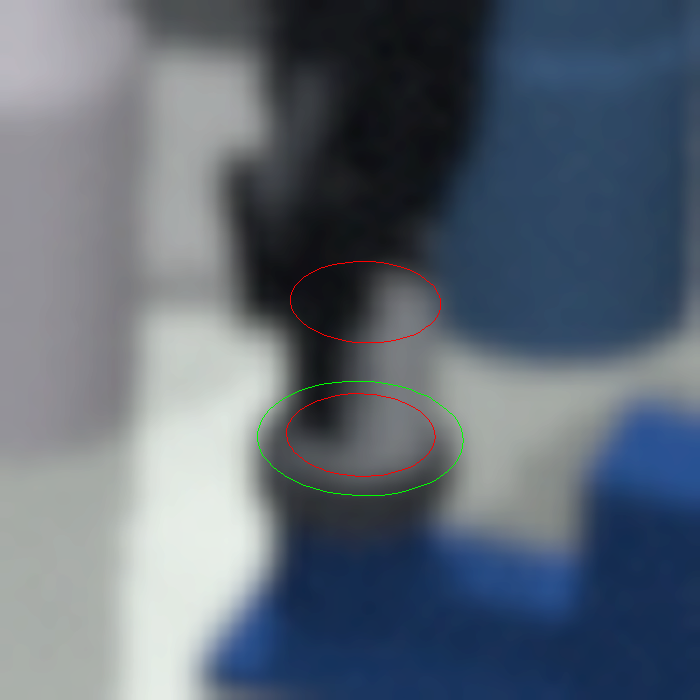

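>>> jog_arm:
  steps: [0.02, -0.0005, 0, 0.001, 0, 0.02, -0.0005, 0, 0.002, 0, 0.02, -0.0005, 0, 0.003, 0, 0.02, -0.0005, 0, 0.004, 0, 0.02, -0.0005, 0, 0.005, 0, 0.02, -0.0005, 0, 0.0055, 0, 0.02, -0.0005, 0, 0.0055, 0, 0.02, -0.0005, 0, 0.0055, 0, 0.02, -0.0005, 0, 0.0055, 0, 0.02, -0.0005, 0, 0.0055, 0]

```text
clock: 7.55
position: [0.5443, -0.3039, 0.0778]
ee_rot: [0.996, -0.093, 0.0, -0.0]
ft_force: [-2.2, 0.3, 1.8]
grip_width: 0.4
```

```bash
python3 go.py .5447 -.304 .078 -101; python3 - <<'E'
from ov import *
shot("side","side6")
x,y,z=manip.get_obs()["position"]
cup=[(circ(.5440,-.3045,.056,.025),G)]
its=cup+[(circ(x-.001,y,z-.026,.018),Rr),(circ(x-.001,y,z+.012,.018),Rr)]
overlay("side6",its,(291,160),25,14,"o7")
E
```

```text
t 7.55 pos [ 0.5443 -0.3039  0.0778] tooly -100.73 tilt [ 1.e-04  1.e-04 -1.e+00] f [-2.2  0.3  1.8] g 34.2 j [-0.11  0.57  0.73  1.68 -0.42  1.06 -1.01]
shift [ 0.0004  0.     -0.0002] twist 0.0047
```

View pics/o7.png

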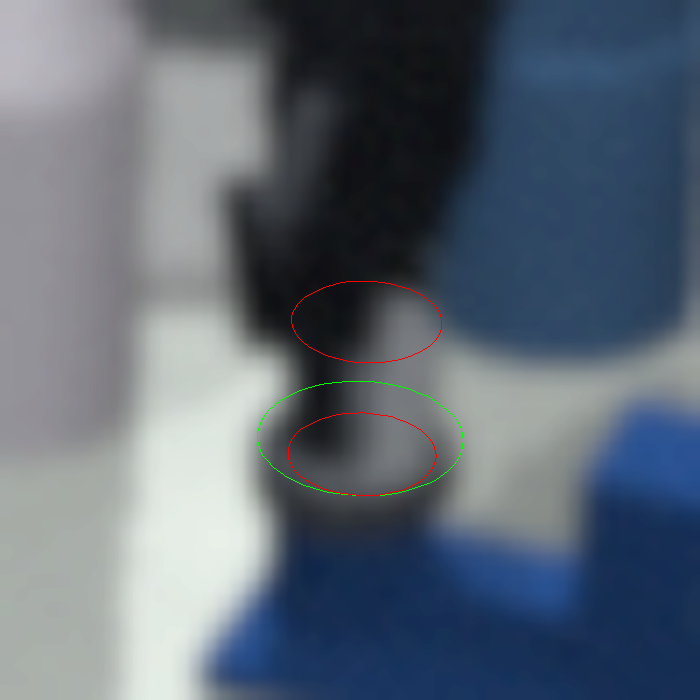

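>>> jog_arm:
  steps: [0.02, -0.0005, 0, 0, 0, 0.02, -0.001, 0, 0, 0, 0.02, -0.001, 0, 0.0005, 0, 0.02, -0.001, 0, 0.001, 0, 0.02, -0.001, 0, 0.001, 0, 0.02, -0.001, 0, 0.001, 0, 0.02, -0.001, 0, 0.001, 0, 0.02, -0.001, 0, 0.001, 0, 0.02, -0.001, 0, 0.001, 0, 0.02, -0.001, 0, 0.001, 0]

```text
clock: 8.6
position: [0.5436, -0.3038, 0.0776]
ee_rot: [0.996, -0.093, 0.0, -0.0]
ft_force: [-2.4, 2.0, 8.4]
grip_width: 0.406
```

```bash
python3 go.py .5447 -.304 .078 -101
```

```text
t 8.6 pos [ 0.5436 -0.3038  0.0776] tooly -100.73 tilt [ 8.e-04  2.e-04 -1.e+00] f [-2.4  2.   8.4] g 34.7 j [-0.11  0.57  0.73  1.68 -0.42  1.06 -1.01]
shift [ 0.0011 -0.     -0.0004] twist 0.0047
```

>>> jog_arm:
  steps: [0.03, -0.001, 0, -0.001, 0, 0.036, -0.001, 0, -0.001, 0, 0.042, -0.001, 0, -0.001, 0, 0.05, -0.001, 0, -0.001, 0, 0.056, -0.001, 0, -0.001, 0, 0.056, -0.001, 0, -0.001, 0, 0.056, -0.001, 0, -0.02, 0, 0.056, -0.001, 0, -0.05, 0, 0.056, -0.001, 0, -0.08, 0, 0.056, -0.001, 0, -0.09, 0]

```text
clock: 9.6
position: [0.5432, -0.3044, 0.1698]
ee_rot: [0.996, -0.094, 0.002, 0.001]
ft_force: [0.3, -0.8, -0.5]
grip_width: 0.654
```

```bash
python3 go.py .46 -.289 .15 -101; python3 - <<'E'
from ov import *
shot("side","side7");shot("top","top7")
cup=[(circ(.5440,-.3045,.056,.025),G)]
its=cup+[(circ(.5440,-.3045,.052,.018),Rr),(circ(.5440,-.3045,.09,.018),Rr)]
overlay("side7",its,(291,160),25,14,"o8")
E
```

```text
t 9.6 pos [ 0.5432 -0.3044  0.1698] tooly -100.75 tilt [ 0.0036 -0.0014 -1.    ] f [ 0.3 -0.8 -0.5] g 55.9 j [-0.16  0.47  0.79  1.61 -0.35  1.21 -1.06]
shift [-0.0847  0.0004  0.0195] twist 0.0044
```

View pics/o8.png

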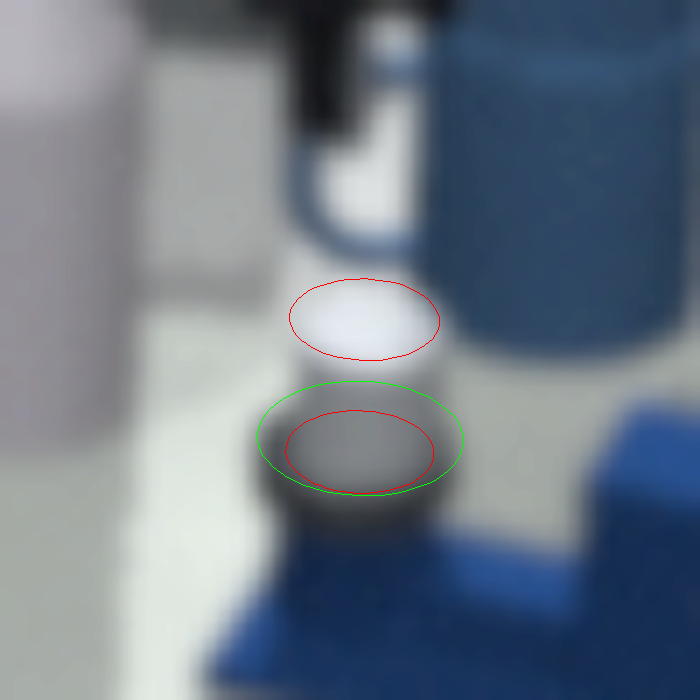

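View pics/top7.png

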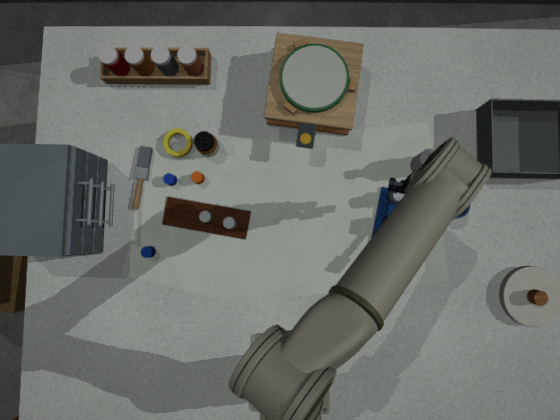

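>>> jog_arm:
  steps: [0.075, -0.02, 0, 0.005, 0.002, 0.075, -0.05, 0, 0.01, 0.004, 0.075, -0.075, 0, 0.02, 0.004, 0.075, -0.0845, 0, 0.035, 0.004, 0.075, -0.0845, 0, 0.06, 0.004, 0.075, -0.0845, 0, 0.085, 0.004, 0.075, -0.0845, 0, 0.1, 0.004, 0.075, -0.0845, 0, 0.105, 0.004, 0.075, -0.0845, 0, 0.105, 0.004, 0.075, -0.0845, 0, 0.105, 0.004]

```text
clock: 10.7
position: [0.4597, -0.2882, 0.0624]
ee_rot: [0.995, -0.096, 0.0, 0.0]
ft_force: [-0.4, -1.2, 0.7]
grip_width: 0.877
```

```bash
python3 go.py .460 -.2882 .048 -101; python3 - <<'E'
from ov import *
shot("side","side8");shot("top","top8")
def box(x0,y0,yaw,X,Yh,z):
    c,s=np.cos(yaw),np.sin(yaw);L=[(X[0],-Yh),(X[1],-Yh),(X[1],Yh),(X[0],Yh),(X[0],-Yh)]
    return np.array([(x0+c*a-s*b,y0+s*a+c*b,z) for a,b in L])
P=(.4603,-.2882,np.radians(-11.06))
its=[(box(*P,(-.022,.022),.02,.075),G),(box(*P,(-.125,.110),.04,.01),Y)]
overlay("side8",its,(320,175),40,9,"o9")
overlay("side0",its,(320,175),40,9,"o10")
overlay("top0",its,(388,225),45,9,"o11")
E
```

```text
t 10.7 pos [ 0.4597 -0.2882  0.0624] tooly -100.96 tilt [ 7.e-04 -4.e-04 -1.e+00] f [-0.4 -1.2  0.7] g 74.9 j [-0.17  0.43  0.77  1.91 -0.36  0.95 -0.99]
shift [ 0.0003 -0.      0.0144] twist 0.0006
```

View pics/o9.png

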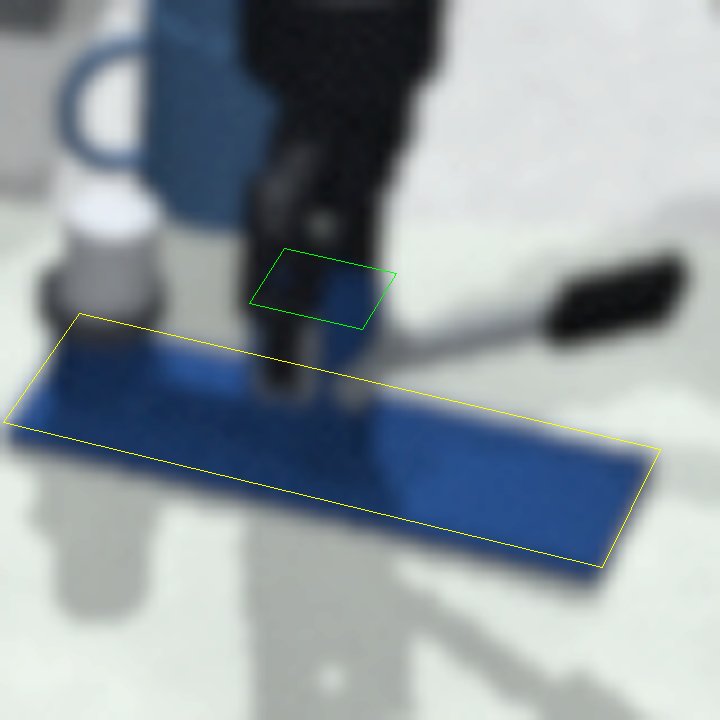

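View pics/o10.png

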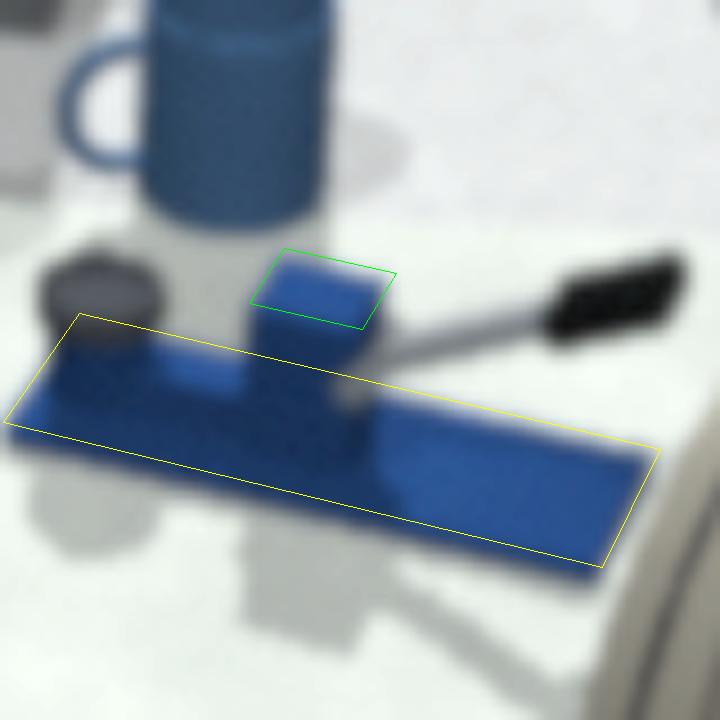

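View pics/o11.png

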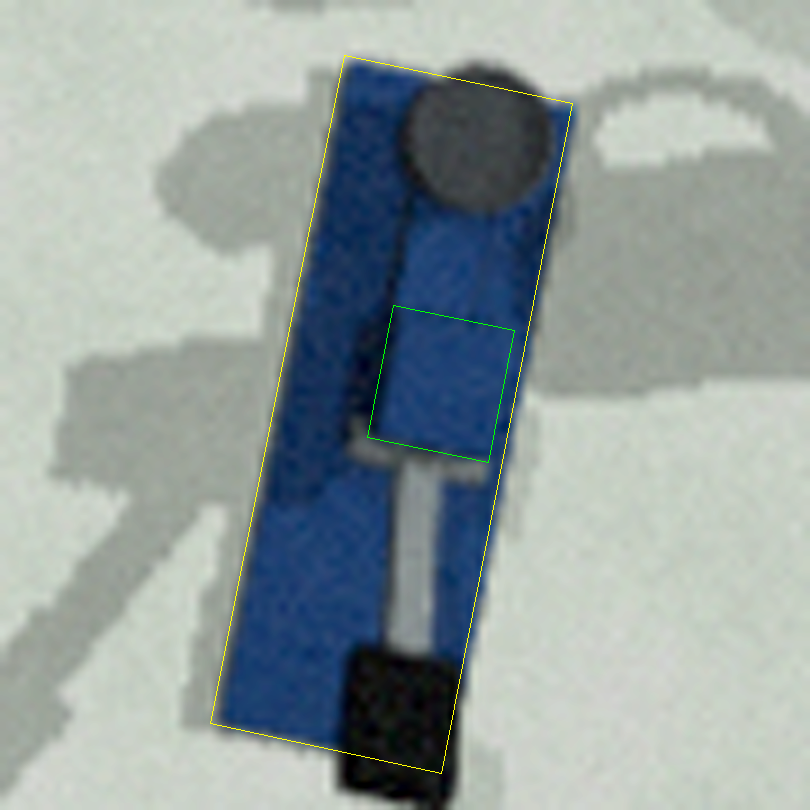

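>>> jog_arm:
  steps: [0.065, 0, 0, 0.006, 0, 0.06, 0, 0, 0.011, 0, 0.055, 0, 0, 0.014, 0, 0.05, 0, 0, 0.014, 0, 0.047, 0, 0, 0.014, 0, 0.044, 0, 0, 0.014, 0, 0.041, 0, 0, 0.014, 0, 0.038, 0, 0, 0.014, 0, 0.034, 0, 0, 0.014, 0, 0.03, 0, 0, 0.014, 0]
  grip_force: 80

```text
clock: 11.8
position: [0.4594, -0.288, 0.0481]
ee_rot: [0.995, -0.095, 0.0, -0.0]
ft_force: [-1.3, -0.1, 5.5]
grip_width: 0.462
```

```bash
python3 - <<'E'
from meas import *
from scipy.spatial.transform import Rotation as R
o=manip.get_obs();print(o["position"],o["ft_force"],o["grip_width"]*85.4,o["clock"])
y=np.radians(-7.1);L=np.array([.697,-.029]);print("housing target",L-.085*np.array([np.cos(y),np.sin(y)]))
E
python3 go.py .6127 -.0185 .055 -97.1
python3 - <<'E'
from ov import *
overlay("top0",[(circ(.697,-.029,.112,.016),G)],(306,139),15,14,"o12")
overlay("side0",[(circ(.697,-.029,.112,.016),G)],(225,195),15,14,"o13")
cv2.imwrite("pics/oD.png",cv2.resize(np.hstack([cv2.imread("pics/o12.png"),cv2.imread("pics/o13.png")]),(800,400)))
E
```

```text
[ 0.4594 -0.288   0.0481] [-1.3407 -0.0741  5.4586] 39.41334719189352 11.8
housing target [ 0.6127 -0.0185]
t 11.8 pos [ 0.4594 -0.288   0.0481] tooly -100.96 tilt [ 4.e-04 -0.e+00 -1.e+00] f [-1.3 -0.1  5.5] g 39.4 j [-0.15  0.45  0.76  1.92 -0.38  0.92 -0.98]
shift [ 0.0993 -0.2937 -0.0068] twist -0.0674
```

View pics/oD.png

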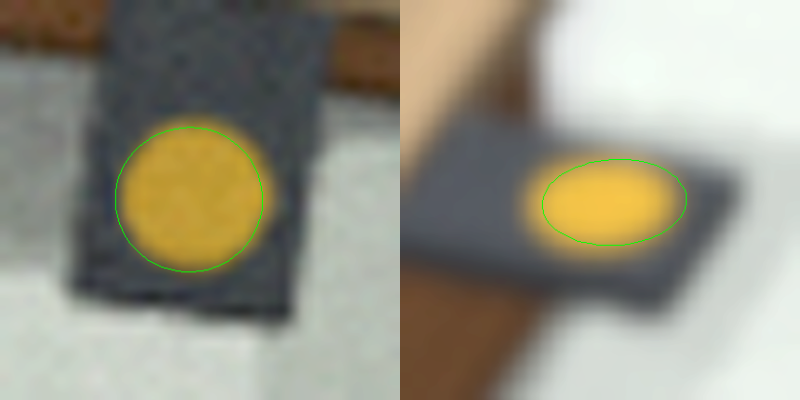

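>>> jog_arm:
  steps: [0.03, 0, 0, -0.006, 0, 0.03, 0, 0, -0.012, 0, 0.03, 0, -0.005, -0.015, 0, 0.03, 0, -0.017, -0.015, 0, 0.03, 0.001, -0.036, -0.015, 0, 0.03, 0.002, -0.061, -0.015, 0, 0.03, 0.003, -0.086, -0.015, 0, 0.03, 0.004, -0.111, -0.015, 0, 0.03, 0.005, -0.136, -0.015, 0, 0.03, 0.006, -0.161, -0.015, 0]

```text
clock: 12.8
position: [0.4957, -0.1284, 0.0625]
ee_rot: [0.995, -0.095, -0.0, -0.0]
ft_force: [0.2, -0.1, -8.2]
grip_width: 0.461
```

>>> jog_arm:
  steps: [0.03, 0.001, -0.025, 0, -0.01, 0.03, 0.002, -0.05, 0, -0.02, 0.03, 0.003, -0.072, 0, -0.03, 0.03, 0.004, -0.09, 0, -0.04, 0.03, 0.004, -0.104, 0, -0.05, 0.03, 0.004, -0.114, 0, -0.06, 0.03, 0.004, -0.121, 0, -0.067, 0.03, 0.004, -0.125, 0, -0.067, 0.03, 0.004, -0.127, 0, -0.067, 0.03, 0.004, -0.127, 0, -0.067]

```text
clock: 13.8
position: [0.5238, -0.0073, 0.0628]
ee_rot: [0.998, -0.062, -0.0, 0.0]
ft_force: [0.1, -0.2, -7.5]
grip_width: 0.46
```

```bash
python3 go.py .6135 -.0185 .056 -97.1; python3 - <<'E'
from ov import *
from scipy.spatial.transform import Rotation as R
a,_=shot("side","side9");b,_=shot("top","top9")
cv2.imwrite("pics/c9a.png",cv2.resize(cv2.imread("pics/side9.png")[130:280,180:380],None,fx=4,fy=4,interpolation=cv2.INTER_CUBIC))
cv2.imwrite("pics/c9b.png",cv2.resize(cv2.imread("pics/top9.png")[110:260,220:420],None,fx=4,fy=4,interpolation=cv2.INTER_CUBIC))
E
```

```text
t 13.8 pos [ 0.5238 -0.0073  0.0628] tooly -97.15 tilt [-1.e-04 -1.e-04 -1.e+00] f [ 0.1 -0.2 -7.5] g 39.3 j [-0.67  0.36  0.69  1.95 -0.28  0.93 -1.53]
shift [ 0.0904 -0.      0.0067] twist -0.0009
```

View pics/c9a.png

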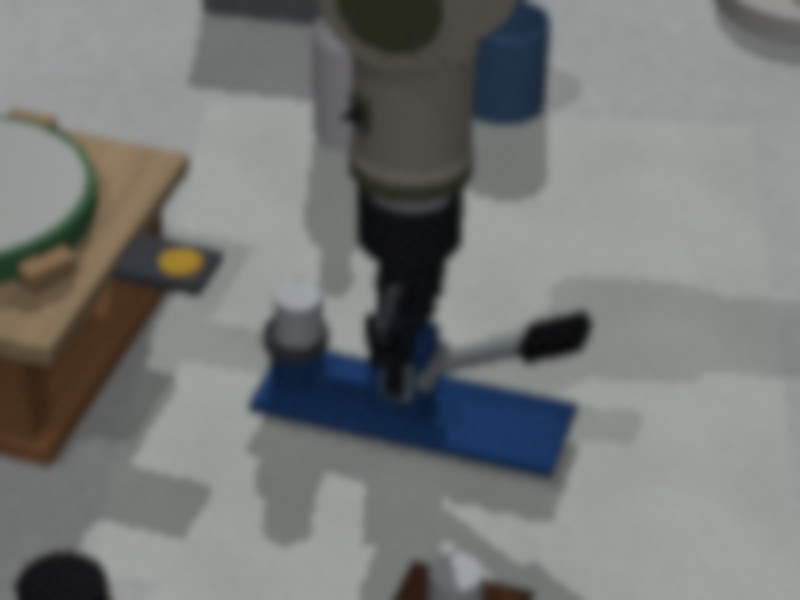

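View pics/c9b.png

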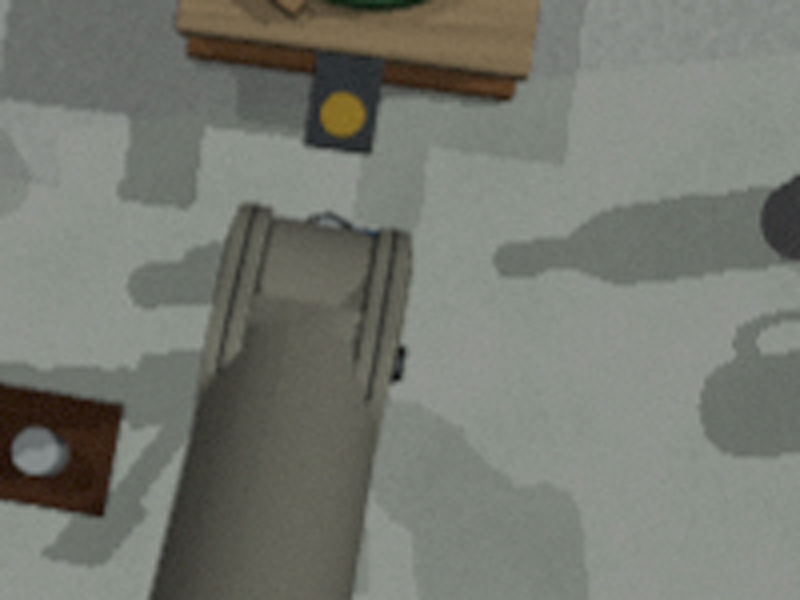

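>>> jog_arm:
  steps: [0.03, 0, 0, 0.005, 0, 0.03, 0.004, 0, 0.009, 0, 0.03, 0.012, 0, 0.01, 0, 0.03, 0.024, 0, 0.01, 0, 0.03, 0.039, 0, 0.01, 0, 0.03, 0.054, 0, 0.01, 0, 0.03, 0.068, 0, 0.01, 0, 0.03, 0.079, 0, 0.01, 0, 0.03, 0.087, 0, 0.01, 0, 0.03, 0.09, 0, 0.01, 0]

```text
clock: 14.9
position: [0.614, -0.0183, 0.0524]
ee_rot: [0.998, -0.062, 0.0, 0.0]
ft_force: [0.2, -0.3, -8.2]
grip_width: 0.462
```

```bash
python3 go.py .6135 -.0185 .048 -97.1; python3 - <<'E'
from ov import *
shot("side","side10");shot("top","top10")
cv2.imwrite("pics/c10a.png",cv2.resize(cv2.imread("pics/side10.png")[150:250,170:330],None,fx=5,fy=5,interpolation=cv2.INTER_CUBIC))
E
```

```text
t 14.9 pos [ 0.614  -0.0183  0.0524] tooly -97.11 tilt [ 0.e+00 -4.e-04 -1.e+00] f [ 0.2 -0.3 -8.2] g 39.4 j [-0.54  0.56  0.64  1.72 -0.39  0.99 -1.45]
shift [-0.0005  0.0003  0.0044] twist -0.0002
```

View pics/c10a.png

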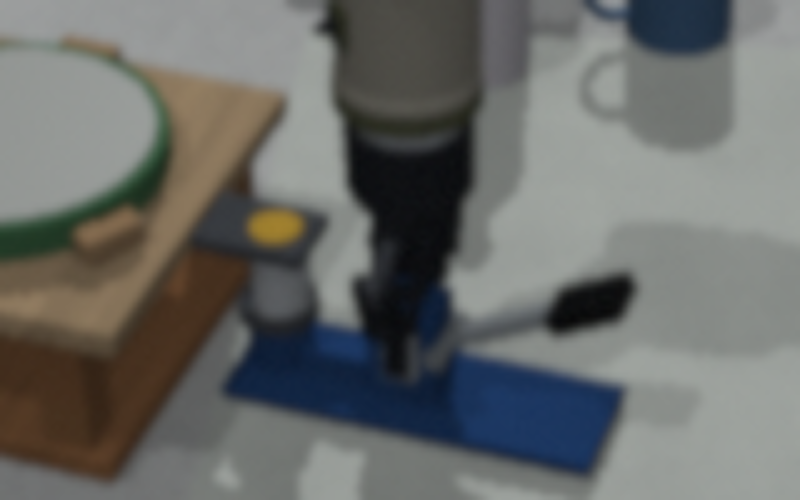

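```bash
python3 - <<'E'
from ov import *
x,y=.6985,-.029
overlay("side10",[(circ(x,y,.061,.025),G),(circ(x,y,.095,.018),Rr),(circ(x,y,.112,.016),Y)],(226,205),20,18,"o14")
E
```

```text
(no output)
```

View pics/o14.png

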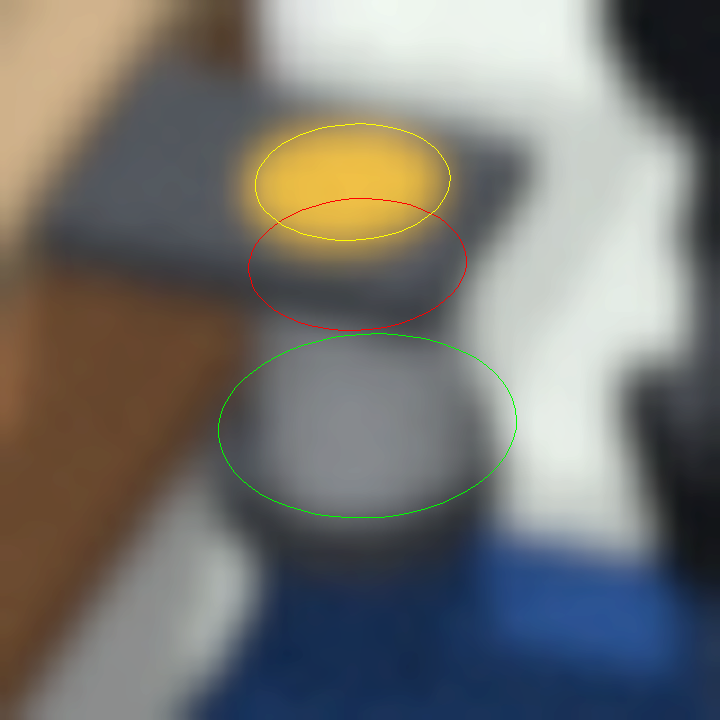

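>>> jog_arm:
  steps: [0.03, 0, 0, 0.001, 0, 0.03, 0, 0, 0.002, 0, 0.03, 0, 0, 0.003, 0, 0.03, 0, 0, 0.004, 0, 0.03, 0, 0, 0.0045, 0, 0.03, 0, 0, 0.005, 0, 0.03, 0, 0, 0.005, 0, 0.03, 0, 0, 0.005, 0, 0.03, 0, 0, 0.005, 0, 0.03, 0, 0, 0.005, 0]

```text
clock: 16.0
position: [0.6132, -0.018, 0.0482]
ee_rot: [0.998, -0.062, -0.0, -0.0]
ft_force: [-5.5, 1.6, 1.3]
grip_width: 0.459
```

```bash
python3 go.py .6135 -.0185 .048 -97.1
```

```text
t 16.0 pos [ 0.6132 -0.018   0.0482] tooly -97.12 tilt [ 0.e+00  4.e-04 -1.e+00] f [-5.5  1.6  1.3] g 39.2 j [-0.54  0.56  0.64  1.72 -0.39  0.99 -1.45]
shift [0.0004 0.0005 0.0002] twist -0.0003
```

>>> jog_arm:
  steps: [0.038, 0, 0, 0, 0, 0.042, 0, 0, 0, 0, 0.048, 0, 0, 0, 0, 0.055, 0, 0, 0, 0, 0.06, 0, 0, 0, 0, 0.06, 0, 0, -0.01, 0, 0.06, 0, 0, -0.04, 0, 0.06, 0, 0, -0.08, 0, 0.06, 0, 0, -0.115, 0, 0.06, 0, 0, -0.125, 0]

```text
clock: 17.0
position: [0.615, -0.0186, 0.1777]
ee_rot: [0.998, -0.062, 0.003, -0.001]
ft_force: [-0.2, 0.2, 0.3]
grip_width: 0.707
```

```bash
python3 - <<'E'
from ov import *
shot("side","side11");shot("top","top11")
x,y=.6985,-.029
overlay("side11",[(circ(x,y,.056,.025),G),(circ(x,y,.090,.018),Rr),(circ(x,y,.112,.016),Y)],(226,205),20,18,"o15")
cv2.imwrite("pics/c11a.png",cv2.resize(cv2.imread("pics/side11.png")[150:250,170:330],None,fx=5,fy=5,interpolation=cv2.INTER_CUBIC))
E
python3 go.py .5179 -.0061 .155 -97.1
```

```text
t 17.1 pos [ 0.6142 -0.0182  0.1749] tooly -97.12 tilt [ 3.6e-03  8.0e-04 -1.0e+00] f [ 1.  -0.2 -0.7] g 59.7 j [-0.6   0.42  0.71  1.62 -0.29  1.21 -1.52]
shift [-0.0971 -0.      0.0196] twist -0.0003
```

View pics/o15.png

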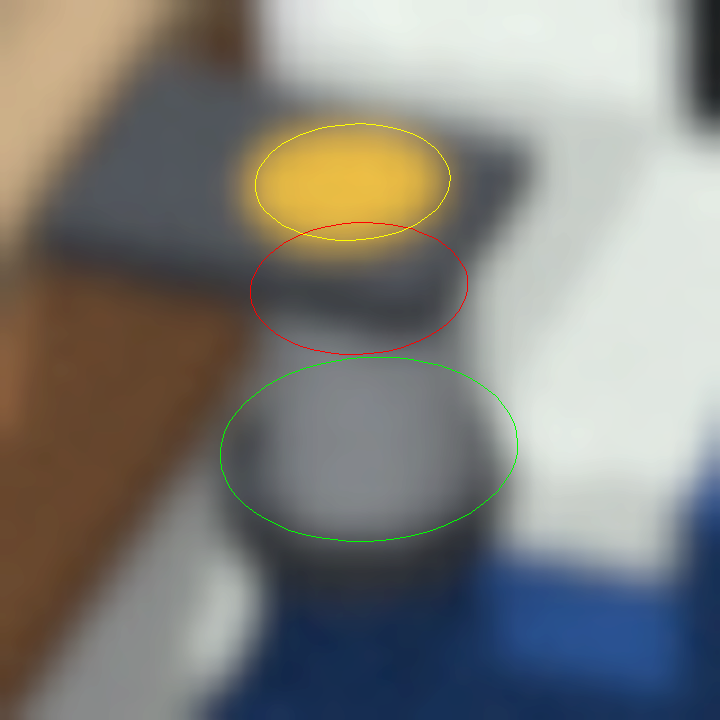

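View pics/c11a.png

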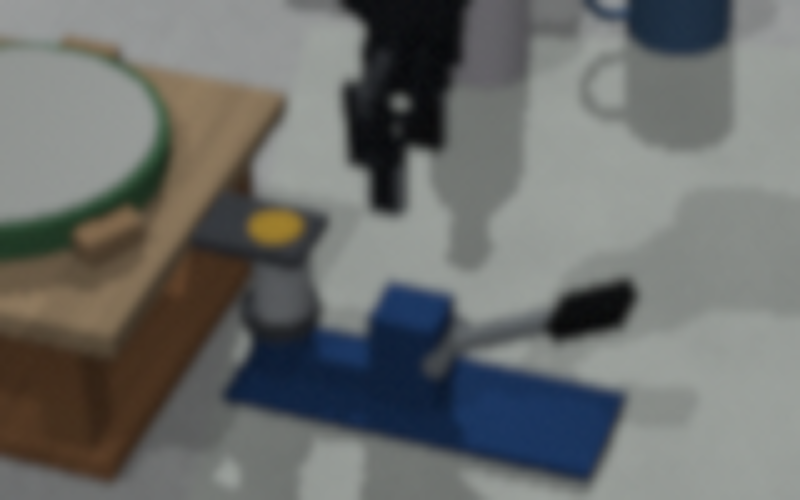

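>>> jog_arm:
  steps: [0.03, -0.015, 0, 0, 0, 0, -0.04, 0, 0, 0, 0, -0.065, 0, 0, 0, 0, -0.085, 0, 0.003, 0, 0, -0.095, 0, 0.01, 0, 0, -0.097, 0, 0.018, 0, 0, -0.097, 0, 0.02, 0, 0, -0.097, 0, 0.02, 0, 0, -0.097, 0, 0.02, 0, 0, -0.097, 0, 0.02, 0]
  grip_force: 30

```text
clock: 18.1
position: [0.5174, -0.0063, 0.1529]
ee_rot: [0.998, -0.062, 0.0, 0.0]
ft_force: [0.6, -0.3, 0.4]
grip_width: -0.001
```

```bash
python3 go.py .5179 -.0061 .125 -97.1
python3 - <<'E'
from ov import *
shot("side","side12");shot("top","top12")
cv2.imwrite("pics/c12a.png",cv2.resize(cv2.imread("pics/side12.png")[130:250,200:360],None,fx=5,fy=5,interpolation=cv2.INTER_CUBIC))
cv2.imwrite("pics/c12b.png",cv2.resize(cv2.imread("pics/top12.png")[110:260,220:420],None,fx=4,fy=4,interpolation=cv2.INTER_CUBIC))
E
```

```text
t 18.1 pos [ 0.5174 -0.0063  0.1529] tooly -97.13 tilt [ 2.e-04 -4.e-04 -1.e+00] f [ 0.6 -0.3  0.4] g -0.1 j [-0.74  0.2   0.74  1.9  -0.15  1.1  -1.63]
shift [ 0.0005 -0.0003  0.0279] twist -0.0006
```

View pics/c12a.png

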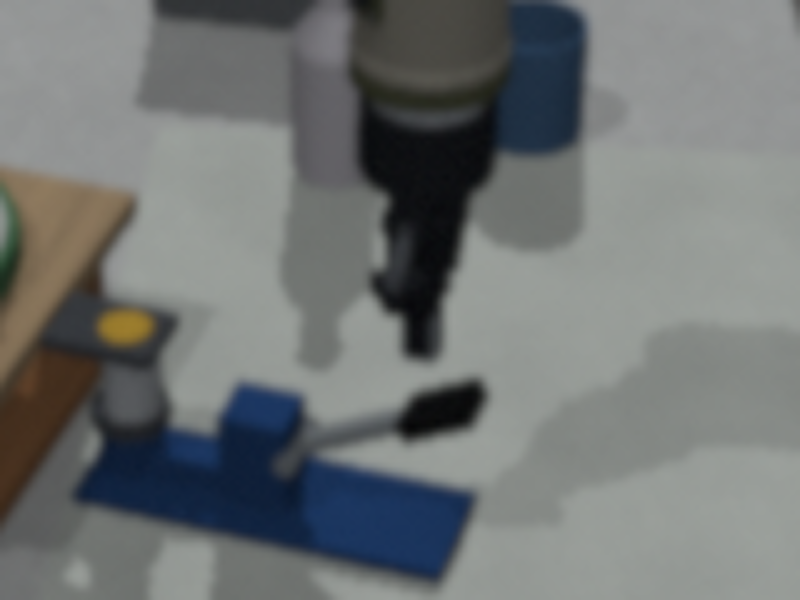

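View pics/c12b.png

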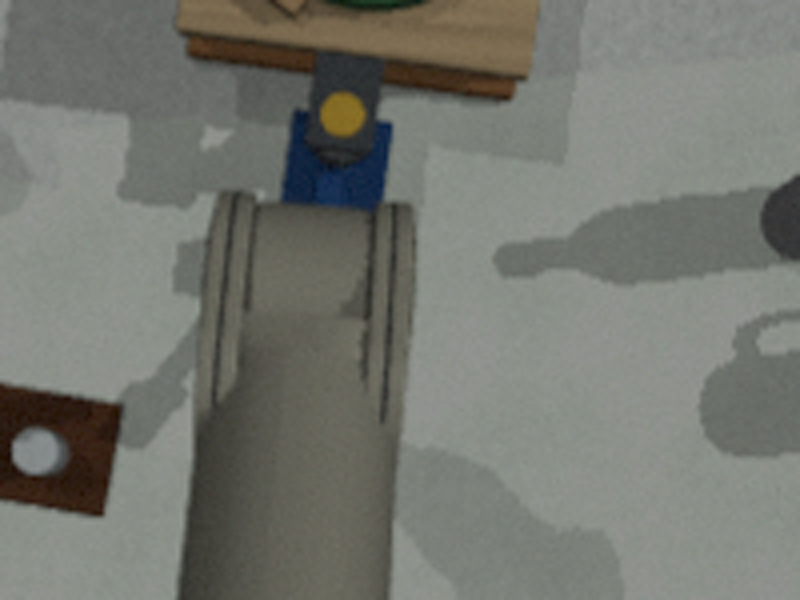

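>>> jog_arm:
  steps: [0, 0, 0, 0.012, 0, 0, 0, 0, 0.022, 0, 0, 0, 0, 0.029, 0, 0, -0.002, 0, 0.035, 0, 0, -0.004, 0, 0.04, 0, 0, -0.006, 0, 0.045, 0, 0, -0.008, 0, 0.05, 0, 0, -0.01, 0, 0.054, 0, 0, -0.011, 0, 0.058, 0, 0, -0.011, 0, 0.058, 0]

```text
clock: 19.2
position: [0.5063, -0.0048, 0.095]
ee_rot: [0.998, -0.062, 0.0, -0.0]
ft_force: [-3.6, -0.6, 11.1]
grip_width: -0.003
```

```bash
python3 go.py .502 -.0061 .075 -97.1
python3 - <<'E'
from ov import *
shot("side","side13")
cv2.imwrite("pics/c13a.png",cv2.resize(cv2.imread("pics/side13.png")[130:250,200:360],None,fx=5,fy=5,interpolation=cv2.INTER_CUBIC))
E
```

```text
t 19.2 pos [ 0.5063 -0.0048  0.095 ] tooly -97.13 tilt [ 7.e-04  3.e-04 -1.e+00] f [-3.6 -0.6 11.1] g -0.2 j [-0.72  0.26  0.72  1.98 -0.21  0.98 -1.59]
shift [-0.0041  0.0018  0.02  ] twist -0.0005
```

View pics/c13a.png

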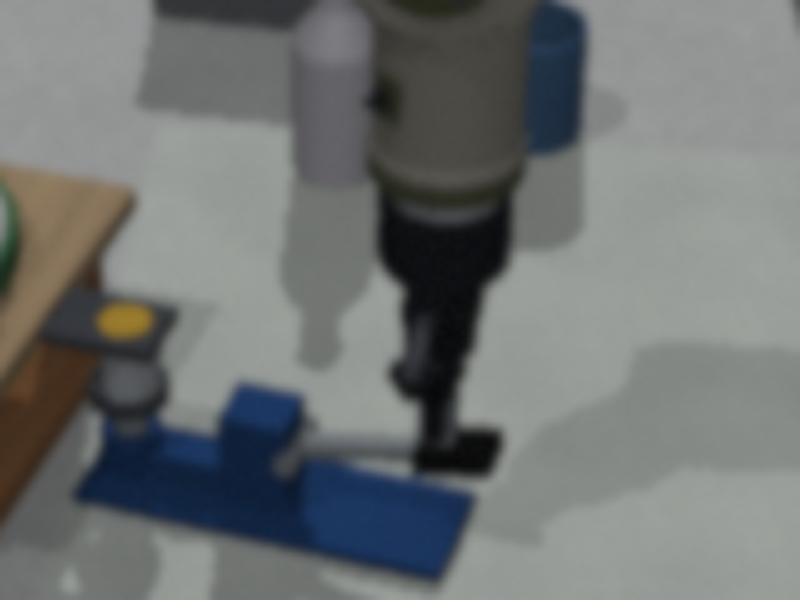

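>>> jog_arm:
  steps: [0, -0.001, 0, 0.004, 0, 0, -0.002, 0, 0.008, 0, 0, -0.003, 0, 0.012, 0, 0, -0.004, 0, 0.016, 0, 0, -0.0045, 0, 0.019, 0, 0, -0.005, 0, 0.021, 0, 0, -0.005, 0, 0.021, 0, 0, -0.005, 0, 0.021, 0, 0, -0.005, 0, 0.021, 0, 0, -0.005, 0, 0.021, 0]

```text
clock: 20.25
position: [0.5025, -0.0043, 0.0749]
ee_rot: [0.998, -0.062, 0.001, -0.0]
ft_force: [-1.1, -0.6, 14.4]
grip_width: 0.001
```

```bash
python3 go.py .502 -.0061 .075 -97.1
python3 - <<'E'
from ov import *
im,W=shot("side","side14");im2,W2=shot("top","top14")
for n,im,W in(("side",im,W),("top",im2,W2)):
    hsv=cv2.cvtColor(im,cv2.COLOR_RGB2HSV);m=(hsv[...,0]>15)&(hsv[...,0]<35)&(hsv[...,1]>150)&(np.hypot(W[...,0]-.695,W[...,1]+.033)<.04)
    print(n,W[m].mean(0),m.sum())
cv2.imwrite("pics/c14a.png",cv2.resize(cv2.imread("pics/side14.png")[130:250,200:360],None,fx=5,fy=5,interpolation=cv2.INTER_CUBIC))
E
```

```text
t 20.25 pos [ 0.5025 -0.0043  0.0749] tooly -97.14 tilt [ 2.9e-03  4.0e-04 -1.0e+00] f [-1.1 -0.6 14.4] g 0.1 j [-0.71  0.29  0.71  2.   -0.23  0.93 -1.58]
shift [-0.0002  0.0018 -0.0001] twist -0.0007
side [ 0.7002 -0.026   0.1294] 45
top [ 0.6983 -0.0307  0.1305] 89
```

View pics/c14a.png

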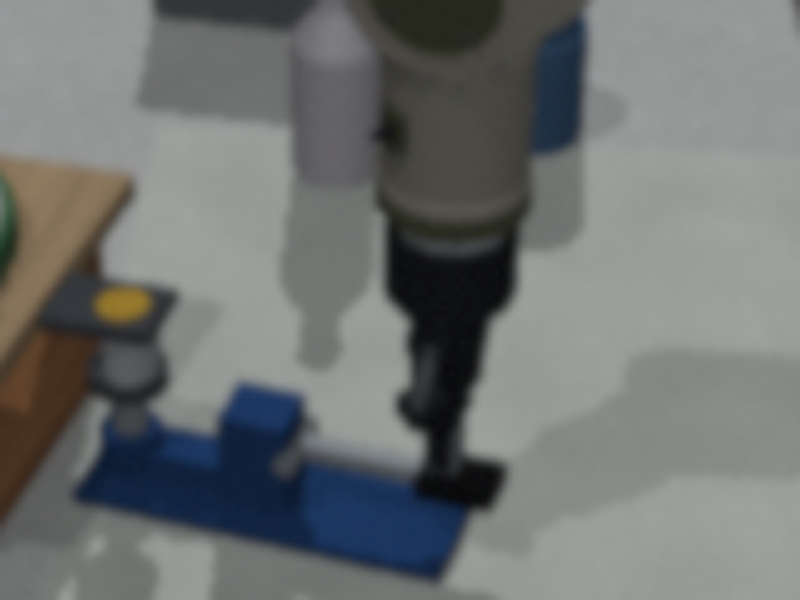

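>>> jog_arm:
  steps: [0, 0.001, 0, -0.004, 0, 0, 0.002, 0, -0.009, 0, 0, 0.003, 0, -0.014, 0, 0, 0.004, 0, -0.019, 0, 0, 0.006, 0, -0.024, 0, 0, 0.008, 0, -0.029, 0, 0, 0.01, 0, -0.034, 0, 0, 0.012, 0, -0.039, 0, 0, 0.014, 0, -0.044, 0, 0, 0.016, 0, -0.048, 0]

```text
clock: 21.35
position: [0.5174, -0.0061, 0.1222]
ee_rot: [0.998, -0.062, 0.0, -0.0]
ft_force: [2.2, 0.1, 1.9]
grip_width: 0.003
```

>>> jog_arm:
  steps: [0, 0, 0, -0.005, 0, 0, 0, 0, -0.01, 0, 0, 0, 0, -0.016, 0, 0, 0, 0, -0.022, 0, 0, 0, 0, -0.026, 0, 0, 0, 0, -0.028, 0, 0, 0, 0, -0.028, 0, 0, 0, 0, -0.028, 0, 0, 0, 0, -0.028, 0, 0, 0, 0, -0.028, 0]

```text
clock: 22.35
position: [0.5168, -0.0061, 0.1496]
ee_rot: [0.998, -0.062, -0.0, 0.0]
ft_force: [-0.5, -0.7, -0.4]
grip_width: -0.001
```

```bash
python3 go.py .5179 -.0061 .125 -97.1
python3 - <<'E'
from ov import *
im,W=shot("side","side15");im2,W2=shot("top","top15")
for n,im,W in(("side",im,W),("top",im2,W2)):
    hsv=cv2.cvtColor(im,cv2.COLOR_RGB2HSV);m=(hsv[...,0]>15)&(hsv[...,0]<35)&(hsv[...,1]>150)&(np.hypot(W[...,0]-.695,W[...,1]+.033)<.04)
    print(n,W[m].mean(0),m.sum())
cv2.imwrite("pics/c15a.png",cv2.resize(cv2.imread("pics/side15.png")[130:250,200:360],None,fx=5,fy=5,interpolation=cv2.INTER_CUBIC))
x,y=.6985,-.029
overlay("side15",[(circ(x,y,.056,.025),G),(circ(x,y,.090,.018),Rr),(circ(x,y,.112,.016),Y)],(226,205),20,18,"o16")
E
```

```text
t 22.35 pos [ 0.5168 -0.0061  0.1496] tooly -97.12 tilt [-4.e-04 -1.e-04 -1.e+00] f [-0.5 -0.7 -0.4] g -0.0 j [-0.74  0.21  0.74  1.9  -0.15  1.09 -1.63]
shift [ 0.0011 -0.0001  0.0246] twist -0.0003
side [ 0.699  -0.0267  0.1125] 42
top [ 0.6976 -0.0302  0.1139] 90
```

View pics/c15a.png

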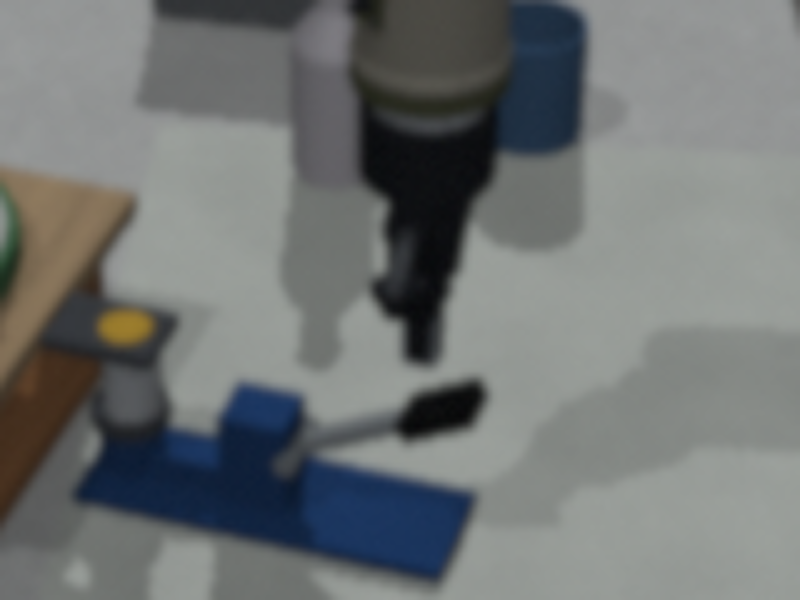

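View pics/o16.png

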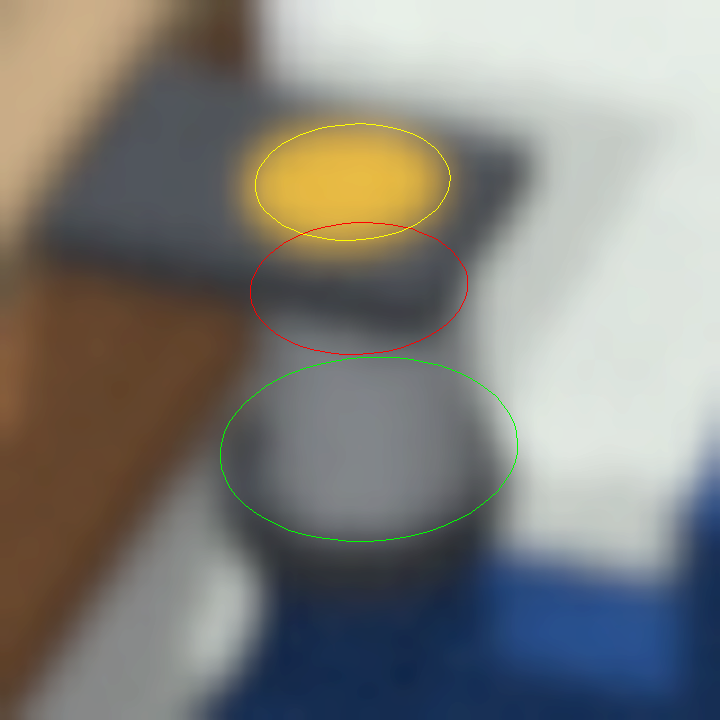

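>>> jog_arm:
  steps: [0, 0, 0, 0.01, 0, 0, 0, 0, 0.019, 0, 0, 0, 0, 0.026, 0, 0, -0.001, 0, 0.031, 0, 0, -0.003, 0, 0.036, 0, 0, -0.005, 0, 0.041, 0, 0, -0.007, 0, 0.046, 0, 0, -0.009, 0, 0.05, 0, 0, -0.01, 0, 0.053, 0, 0, -0.01, 0, 0.055, 0]

```text
clock: 23.45
position: [0.5072, -0.0049, 0.0952]
ee_rot: [0.998, -0.062, 0.0, -0.0]
ft_force: [-5.1, 0.1, 13.3]
grip_width: 0.006
```

```bash
python3 go.py .5025 -.005 .075 -97.1
```

```text
t 23.45 pos [ 0.5072 -0.0049  0.0952] tooly -97.13 tilt [ 3.e-04  5.e-04 -1.e+00] f [-5.1  0.1 13.3] g 0.6 j [-0.72  0.26  0.72  1.97 -0.21  0.98 -1.59]
shift [-0.0046  0.0007  0.0202] twist -0.0005
```

>>> jog_arm:
  steps: [0, -0.001, 0, 0.004, 0, 0, -0.002, 0, 0.008, 0, 0, -0.003, 0, 0.012, 0, 0, -0.004, 0, 0.016, 0, 0, -0.0045, 0, 0.019, 0, 0, -0.005, 0, 0.0215, 0, 0, -0.005, 0, 0.0215, 0, 0, -0.005, 0, 0.0215, 0, 0, -0.005, 0, 0.0215, 0, 0, -0.005, 0, 0.0215, 0]

```text
clock: 24.45
position: [0.5031, -0.0044, 0.0747]
ee_rot: [0.998, -0.062, 0.001, -0.001]
ft_force: [-5.5, -1.3, 21.0]
grip_width: -0.0
```

```bash
python3 go.py .502 -.0061 .075 -97.1
python3 - <<'E'
from ov import *
im,W=shot("side","side16");im2,W2=shot("top","top16")
for n,im,W in(("side",im,W),("top",im2,W2)):
    hsv=cv2.cvtColor(im,cv2.COLOR_RGB2HSV);m=(hsv[...,0]>15)&(hsv[...,0]<35)&(hsv[...,1]>150)&(np.hypot(W[...,0]-.695,W[...,1]+.033)<.04)
    print(n,W[m].mean(0),m.sum())
cv2.imwrite("pics/c16a.png",cv2.resize(cv2.imread("pics/side16.png")[130:250,200:360],None,fx=5,fy=5,interpolation=cv2.INTER_CUBIC))
E
python3 go.py .502 -.0061 .075 -97.1
```

```text
t 24.45 pos [ 0.5031 -0.0044  0.0747] tooly -97.14 tilt [ 1.9e-03  9.0e-04 -1.0e+00] f [-5.5 -1.3 21. ] g -0.0 j [-0.71  0.29  0.71  2.   -0.23  0.93 -1.57]
shift [-0.0009  0.0018 -0.0004] twist -0.0007
side [ 0.7    -0.0254  0.1298] 45
top [ 0.6981 -0.0303  0.1298] 90
t 24.55 pos [ 0.5031 -0.0044  0.0747] tooly -97.14 tilt [ 1.9e-03  9.0e-04 -1.0e+00] f [-4.9 -0.9 20.8] g 0.1 j [-0.71  0.29  0.71  2.   -0.23  0.93 -1.57]
shift [-0.0009  0.0019 -0.0003] twist -0.0007
```

View pics/c16a.png

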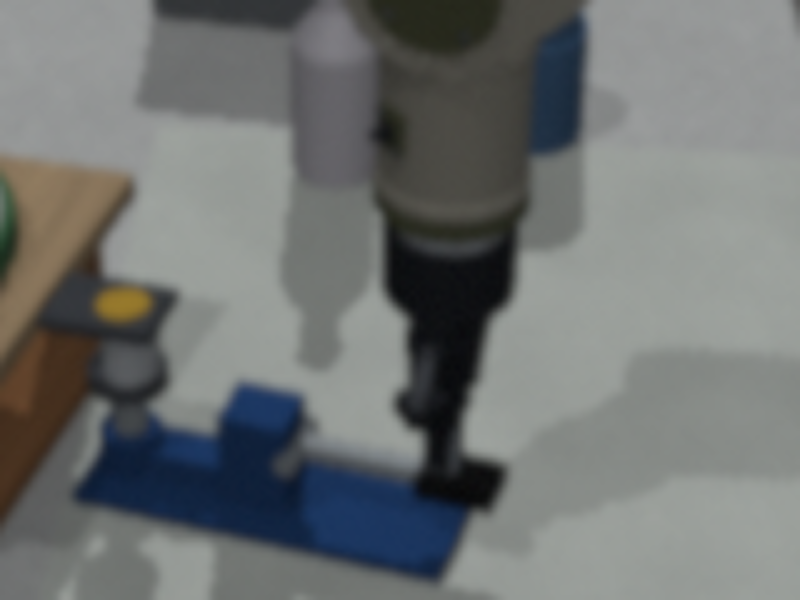

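View pics/top16.png

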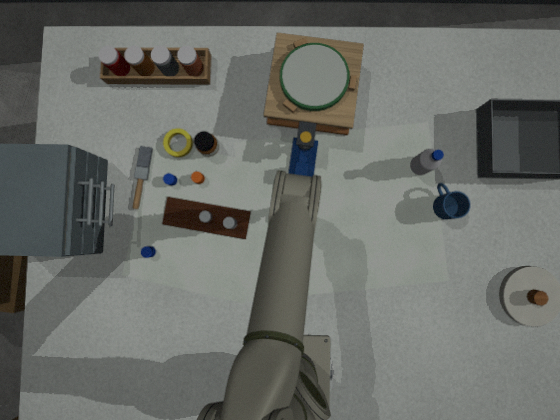

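The handle is level at its stop and the fingers push with 21 N, steady. The disc is up about 16 to 17 mm, the riser is upright under the lug, and nothing else has moved. Handing in.

```bash
python3 - <<'E'
from workcell import manip
print(manip.hand_in())
E
```

```text
the job is handed in; nothing more can be done
None
```

The job is handed in at about 24.6 s, with the board raised on the medium riser and the fingers still holding the handle down; `hand_in()` gave no verdict.

**What I did:** I stood the medium riser in the saddle cup and carried the jack by its housing. I set it flat with the riser under the lift pad. I then pumped fully down, let the handle fully up, and pushed fully down again.

**Last checks:**
- **Handle:** it looks level in the picture, with the TCP at z = 0.0747 m against 0.075 m expected at the stop. The fingers push down with a steady 21 N or so.
- **Board:** both cameras put the yellow disc at about 0.130 m, 16–17 mm above its rest height. It went back to about 0.113 m between the two strokes.
- **Riser:** in the last picture it stands upright under the lug. It overlaid the lift point to about 2 mm when the jack was set down, and again with the handle up between the strokes. I did not repeat that overlay with the handle down at the end.
- **Other things:** in the last top picture the short and tall risers, bottle, jar, mug, tape and brush are where they started.

**Disagreements:**
- The two cameras differed by up to 5 mm in y. I settled that from the arm's own pose at the grasp and from same-camera overlays.
- There was about 2.4 N of sideways force as the riser entered the cup, so I shifted it 1 mm before letting go.

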